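# Try the swivel lids of the pick holders and set the sound ones out

### The job

Try the lid of every pick holder: swing it open as far as it will go, and leave all the lids open until every one has been tried. Then shut those that opened a full quarter turn and stand these holders wholly on the wooden display board, squarely across it with the lid end facing the brass strip; the ones whose lid jams part-way go into the grey repair tray, flat on its floor, lids left as they jammed. Leave the jar, the bowl and the pepper mill alone.

Things in the scene. Friction and masses are not known exactly. Their poses are not given: they have to be found in the camera images.
- box_a: White stoneware pick holder 115 x 50 mm, 44 mm high, loose, 0.5 kg; rear a plain solid block, front a well under a wooden swivel lid 64 x 40 x 6 mm (top face 50 mm up) turning level about a pin at x = +5 mm. On its front end a knob 16 mm across, 16 mm high. Origin: centre of underside; x to the lid (front) end, z up. All look alike. The rear 40 mm stays clear of the lid, for gripping.
- box_a_lid (a joint): Lid angle: 0 shut (knob over the front), growing anticlockwise from above. A spring snaps it to either end of its travel. Sound: shut or open at 1.57, a quarter turn; about 1 N at the knob opens or shuts it. Binding: starts with 1.5 N, then springs to a hard jam between 0.65 and 1.05 and cannot be pushed shut again; pushing it harder only shoves the holder (4 N or so). All start shut.
- box_a_knob (a point): Middle of the lid's knob (moves with the lid), 42 mm from the pivot axis, 58 mm above the holder's underside; on the shut lid 47 mm in front of the holder's centre.
- box_b: White stoneware pick holder 115 x 50 mm, 44 mm high, loose, 0.5 kg; rear a plain solid block, front a well under a wooden swivel lid 64 x 40 x 6 mm (top face 50 mm up) turning level about a pin at x = +5 mm. On its front end a knob 16 mm across, 16 mm high. Origin: centre of underside; x to the lid (front) end, z up. All look alike. The rear 40 mm stays clear of the lid, for gripping.
- box_b_lid (a joint): Lid angle: 0 shut (knob over the front), growing anticlockwise from above. A spring snaps it to either end of its travel. Sound: shut or open at 1.57, a quarter turn; about 1 N at the knob opens or shuts it. Binding: starts with 1.5 N, then springs to a hard jam between 0.65 and 1.05 and cannot be pushed shut again; pushing it harder only shoves the holder (4 N or so). All start shut.
- box_b_knob (a point): Middle of the lid's knob (moves with the lid), 42 mm from the pivot axis, 58 mm above the holder's underside; on the shut lid 47 mm in front of the holder's centre.
- box_c: White stoneware pick holder 115 x 50 mm, 44 mm high, loose, 0.5 kg; rear a plain solid block, front a well under a wooden swivel lid 64 x 40 x 6 mm (top face 50 mm up) turning level about a pin at x = +5 mm. On its front end a knob 16 mm across, 16 mm high. Origin: centre of underside; x to the lid (front) end, z up. All look alike. The rear 40 mm stays clear of the lid, for gripping.
- box_c_lid (a joint): Lid angle: 0 shut (knob over the front), growing anticlockwise from above. A spring snaps it to either end of its travel. Sound: shut or open at 1.57, a quarter turn; about 1 N at the knob opens or shuts it. Binding: starts with 1.5 N, then springs to a hard jam between 0.65 and 1.05 and cannot be pushed shut again; pushing it harder only shoves the holder (4 N or so). All start shut.
- box_c_knob (a point): Middle of the lid's knob (moves with the lid), 42 mm from the pivot axis, 58 mm above the holder's underside; on the shut lid 47 mm in front of the holder's centre.
- box_d: White stoneware pick holder 115 x 50 mm, 44 mm high, loose, 0.5 kg; rear a plain solid block, front a well under a wooden swivel lid 64 x 40 x 6 mm (top face 50 mm up) turning level about a pin at x = +5 mm. On its front end a knob 16 mm across, 16 mm high. Origin: centre of underside; x to the lid (front) end, z up. All look alike. The rear 40 mm stays clear of the lid, for gripping.
- box_d_lid (a joint): Lid angle: 0 shut (knob over the front), growing anticlockwise from above. A spring snaps it to either end of its travel. Sound: shut or open at 1.57, a quarter turn; about 1 N at the knob opens or shuts it. Binding: starts with 1.5 N, then springs to a hard jam between 0.65 and 1.05 and cannot be pushed shut again; pushing it harder only shoves the holder (4 N or so). All start shut.
- box_d_knob (a point): Middle of the lid's knob (moves with the lid), 42 mm from the pivot axis, 58 mm above the holder's underside; on the shut lid 47 mm in front of the holder's centre.
- box_e: White stoneware pick holder 115 x 50 mm, 44 mm high, loose, 0.5 kg; rear a plain solid block, front a well under a wooden swivel lid 64 x 40 x 6 mm (top face 50 mm up) turning level about a pin at x = +5 mm. On its front end a knob 16 mm across, 16 mm high. Origin: centre of underside; x to the lid (front) end, z up. All look alike. The rear 40 mm stays clear of the lid, for gripping.
- box_e_lid (a joint): Lid angle: 0 shut (knob over the front), growing anticlockwise from above. A spring snaps it to either end of its travel. Sound: shut or open at 1.57, a quarter turn; about 1 N at the knob opens or shuts it. Binding: starts with 1.5 N, then springs to a hard jam between 0.65 and 1.05 and cannot be pushed shut again; pushing it harder only shoves the holder (4 N or so). All start shut.
- box_e_knob (a point): Middle of the lid's knob (moves with the lid), 42 mm from the pivot axis, 58 mm above the holder's underside; on the shut lid 47 mm in front of the holder's centre.
- board: Fixed flat dark wooden display board, 140 mm deep (its x) by 310 mm long (its y), 12 mm thick; origin: centre of its underside. A brass strip 12 mm wide is let in flush along one long edge, the one on its +x side: the customers' edge. Room for three holders side by side.
- tray: Fixed grey plastic repair tray, 160 mm (x) by 250 mm (y) outside, walls 4 mm thick and 16 mm high, inner floor 4 mm above the counter; origin: centre of its underside. Takes two holders side by side along its y.
- mustard: Bystander: jar 60 mm across, 100 mm high, beyond the work. Origin: centre of its underside.
- bowl: Bystander: white bowl 110 mm across, 50 mm high. Origin: centre of its underside.
- mill: Bystander: dark wooden pepper mill 54 mm across, 155 mm high. Origin: centre of its underside.
There are look-alikes about, which are no part of the job. Leave any green or turquoise look-alike of the box_a alone.

How it is judged:
By the outcome, as a careful person would: the job done as asked, in the order asked, and still so for the second after the job is handed in, with the robot touching nothing.
Of box_a, box_b, box_c, box_d, box_e only 4 to 5 are there at a start; the rules pass over those that are not, and their reading is None.
At some moment in a run one of box_a, box_b, box_c, box_d, box_e may be knocked a few centimetres aside while the robot is not near it.
It also fails if it takes over 210 s, if anything falls off the work surface, if the arm or the gripper's body presses on something with over 40 N, if the wrist force passes 120 N, or if a joint passes its speed limit or range.

### The arm

A 6-joint arm with a two-finger parallel gripper is mounted at the origin on the work surface. World frame = base frame: x ahead of the robot, y to its left, z up, the work surface at z = 0. Lengths are in m, angles in degrees, forces in N, time in s.
With the tool pointing down it reaches from about 0.4 to 0.825 m from the base axis. Payload 7 kg.
Tool frame: the origin (TCP) lies midway between the tips of the shut fingers; the grasp point (between the pads) lies r.tcp_to_grasp behind it (r.tcp_to_grasp is the distance from the TCP to the grasp point, in m); x points along the fingers, y is the direction in which the jaws open and shut, and the axes are right-handed (so a half turn about x gives the same grasp; the last joint's range is limited). The gripper opens to 88 mm and grips with 3 to 60 N. Pads are 19 mm wide; open, the fingers measure 130 mm over their backs; the gripper's body (78 mm by 193 mm) begins 47 mm behind the grasp point.
Start: joints at [91.507, 20.546, 0.682, 0, -70.136, -16.507], TCP at [0.175, 0.652, 0.199] pointing down, gripper open.
Joint ranges: [-176.03, 176.03], [-82.01, 121.73], [-58.28, 71.71], [-173.87, 95.51], [-174.79, -0.11], [-173.66, 173.66]. Speed limits (degrees/s): [136.94, 136.94, 172.46, 180, 180, 180].

### API

Orientations are given as [roll, pitch, yaw] about the fixed x, y, z axes, in that order (R = Rz(yaw) Ry(pitch) Rx(roll)).
In Python, from plant import r gives the robot as it stands.
- The arm moves only by the tool carry_out, never from a script. Its argument "moves" is a list of rows, each a list of 7 numbers: the shift along the world's x, y, z in mm, then the turn, a rotation vector about the world's x, y, z in rad, then the opening in per cent of the stroke, from 0 (shut) to 100 (fully open). In form: [[x, y, z, wx, wy, wz, claw], ...]. A call has 1 to 5 rows; each row is the pose to reach, as a shift and turn from the pose commanded when the call began; what a row does not reach only later rows make up. A row lasts 1/10 s, in which the tool goes at most 50 mm and 8.59 degrees, less where a joint would pass 70% of its speed; a pose out of reach is approached as far as the arm can. A call with a gripper value outside its range is refused whole. The fingers move at their own pace and stop on an object; "squeeze" is the grip in N (left out, the last holds). Time passes only in rows, so rows that repeat a pose let the fingers close. It gives the time, the measured TCP pose, the force and the opening at its end, in the units of the state.
- r.get_state(): the state, without advancing time (a new reading comes with each control period).
- r.capture(name): name is "scene" or "top" or "wrist"; returns the picture (384x512x3 uint8, blue, green, red); there is no depth.
- r.camera_params(name): a dict with "K" (3x3 intrinsics, pixels), "D" ([k1, k2, p1, p2, k3] as OpenCV has them; the pictures are not rectified), "rvec" (rotation vector, rad) and "tvec" (3), from world to camera coordinates, as OpenCV has them. Camera axes: x right, y down, z forward; pixel columns grow to the right and rows downward; lengths in m; the calibration is good to about 2 mm. A picture is of the moment at which its call begins: read the wrist's pose just before it. camera_params takes no time and is no camera call; for the wrist camera it gives the pose at the moment of the call.
- r.close_job(): hands the job in, once; it reports no verdict.
The state is a dict: "time_s": time; "joints": joint angles; "qd": joint speeds; "joint_torque": joint torques, N m; "tcp_pos": TCP position; "eef_rot": TCP orientation; "contact_force": force on the tool from outside, world axes, zero at the start; "moment": the same for the moment, N m; "gripper_width": finger opening in m.
Only numpy, scipy, OpenCV 4.12 (cv2) and the standard library are available. Lean on these libraries where they do the work, as an engineer would, in place of code of your own. Each camera call takes 0.05 s, during which the arm holds its last target. There are 200 camera calls.

## Working session

There is one attempt and no reset: what is moved stays moved. The work goes in short steps, Python scripts to look and compute and a tool call to move; the robot and the scene stay as the last step left them, time stands still between calls to the robot, and variables do not carry over. Pictures are saved under pics/ and viewed, about 12 in all and at most 16, crops included, and the job is handed in when it is done.

Besides the shell and the picture viewer there is one more tool, called after "Emit:" in YAML: its name, and indented under it one key for each argument. carry_out: Moves the arm, as the interface text tells. Its arguments: {"type":"object","properties":{"moves":{"type":"array"},"squeeze":{"type":"number"}},"required":["moves"]}

```bash
ls; mkdir -p pics
python3 - <<'E'
from plant import r
import cv2
s=r.get_state();print(s['tcp_pos'],s['eef_rot'],s['time_s'],r.tcp_to_grasp)
for n in ("scene","top"):
    cv2.imwrite(f"pics/{n}0.png",r.capture(n)); print(n,r.camera_params(n))
E
```

```text
pics
[0.1745829  0.65148915 0.1984081 ] [ 95.72940557  89.9034373  -99.27432604] 0.0 0.0188
scene {'K': array([[431.42256988,   0.        , 257.07068693],
       [  0.        , 431.42256988, 195.82925629],
       [  0.        ,   0.        ,   1.        ]]), 'D': array([0.05280449, 0.        , 0.        , 0.        , 0.        ]), 'rvec': array([ 2.15434235,  1.27211183, -0.47063851]), 'tvec': array([-0.27612259, -0.31200185,  1.8238789 ])}
top {'K': array([[453.38518393,   0.        , 253.91361858],
       [  0.        , 453.38518393, 193.00122894],
       [  0.        ,   0.        ,   1.        ]]), 'D': array([0.06093673, 0.        , 0.        , 0.        , 0.        ]), 'rvec': array([ 2.15702046, -2.14504808,  0.14165331]), 'tvec': array([0.02331991, 0.56302294, 1.48633565])}
```

View pics/top0.png

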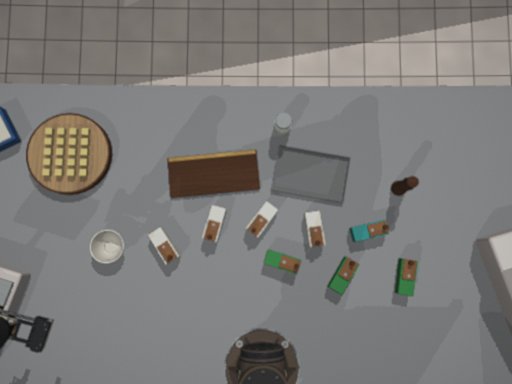

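View pics/scene0.png

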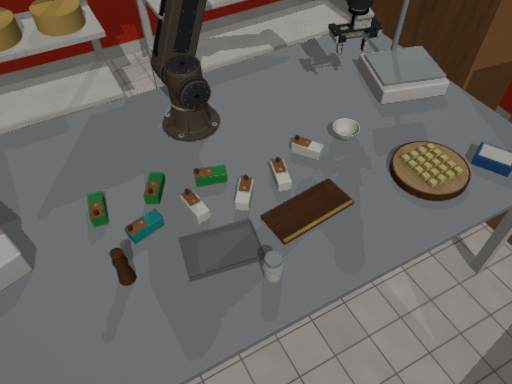

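```bash
cat > h.py <<'E'
import cv2, numpy as np
from plant import r
def cast(cp,px,z):
    """pixels (N,2) -> world points on plane z"""
    R,_=cv2.Rodrigues(np.float64(cp['rvec'])); t=np.float64(cp['tvec'])
    n=cv2.undistortPoints(np.float64(px).reshape(-1,1,2),cp['K'],np.array(cp['D'])).reshape(-1,2)
    d=np.c_[n,np.ones(len(n))]@R; c=-R.T@t
    return c+d*((z-c[2])/d[:,2])[:,None]
def masks(im):
    h=cv2.cvtColor(im,cv2.COLOR_BGR2HSV)
    H,S,V=[h[...,i].astype(int) for i in range(3)]
    white=((S<50)&(V>165)).astype(np.uint8)
    brown=((((H<16)|(H>172))&(S>90)&(V>35))).astype(np.uint8)
    return white,brown
def ctr(m,amin):
    cs,_=cv2.findContours(m,cv2.RETR_EXTERNAL,cv2.CHAIN_APPROX_NONE)
    return [c for c in cs if cv2.contourArea(c)>=amin]
def rect(p):
    (c,(w,h),a)=cv2.minAreaRect(np.float32(p[:,:2]*1000))
    if w<h: w,h,a=h,w,a+90
    return np.array(c),w,h,a
E
python3 - <<'E'
from h import *
im=cv2.imread('pics/top0.png'); cp=r.camera_params('top')
w,b=masks(im)
for n,m in(('w',w),('b',b)):
    for c in ctr(m,25):
        M=c.reshape(-1,2).mean(0)
        if 120<M[0]<420 and 130<M[1]<300: print(n,M.round(),[np.round(v) for v in rect(cast(cp,c.reshape(-1,2),.047))])
hs=cv2.cvtColor(im,cv2.COLOR_BGR2HSV)
for p in [(200,180),(310,175),(185,157),(278,149),(165,240),(100,300),(208,232),(214,216)]: print(p,hs[p[1],p[0]])
s=r.get_state();c=r.camera_params('wrist');R,_=cv2.Rodrigues(c['rvec']);print('wristcam',-R.T@c['tvec'],R[2],c['K'][0])
cv2.imwrite('pics/big.png',cv2.resize(im[130:300,140:400],None,fx=3,fy=3,interpolation=cv2.INTER_CUBIC))
E
```

```text
w [163. 241.] [array([389., 325.]), np.float64(109.0), np.float64(48.0), np.float64(34.0)]
w [313. 219.] [array([ 476., -171.]), np.float64(53.0), np.float64(47.0), np.float64(9.0)]
w [216. 215.] [array([488., 153.]), np.float64(58.0), np.float64(48.0), np.float64(165.0)]
w [261. 214.] [array([478.,  -0.]), np.float64(111.0), np.float64(48.0), np.float64(143.0)]
b [409. 269.] [array([ 316., -476.]), np.float64(60.0), np.float64(35.0), np.float64(170.0)]
b [348. 269.] [array([ 315., -281.]), np.float64(61.0), np.float64(35.0), np.float64(148.0)]
b [289. 264.] [array([329., -91.]), np.float64(59.0), np.float64(34.0), np.float64(72.0)]
b [167. 252.] [array([366., 311.]), np.float64(59.0), np.float64(35.0), np.float64(34.0)]
b [316. 235.] [array([ 420., -179.]), np.float64(58.0), np.float64(34.0), np.float64(8.0)]
b [378. 228.] [array([ 447., -382.]), np.float64(62.0), np.float64(35.0), np.float64(104.0)]
b [211. 230.] [array([437., 166.]), np.float64(60.0), np.float64(34.0), np.float64(165.0)]
b [258. 224.] [array([455.,  15.]), np.float64(60.0), np.float64(33.0), np.float64(143.0)]
b [404. 185.] [array([ 592., -474.]), np.float64(88.0), np.float64(38.0), np.float64(117.0)]
b [213. 175.] [array([622., 163.]), np.float64(296.0), np.float64(122.0), np.float64(95.0)]
(200, 180) [ 12 135  72]
(310, 175) [ 80   7 111]
(185, 157) [ 19 130 153]
(278, 149) [ 0  0 83]
(165, 240) [ 19  15 187]
(100, 300) [100   6 133]
(208, 232) [ 13 132 120]
(214, 216) [ 34   9 202]
wristcam [0.24486932 0.63339699 0.38328875] [-0.26127741  0.06697901 -0.96293714] [280.8031011    0.         254.78426802]
```

View pics/big.png

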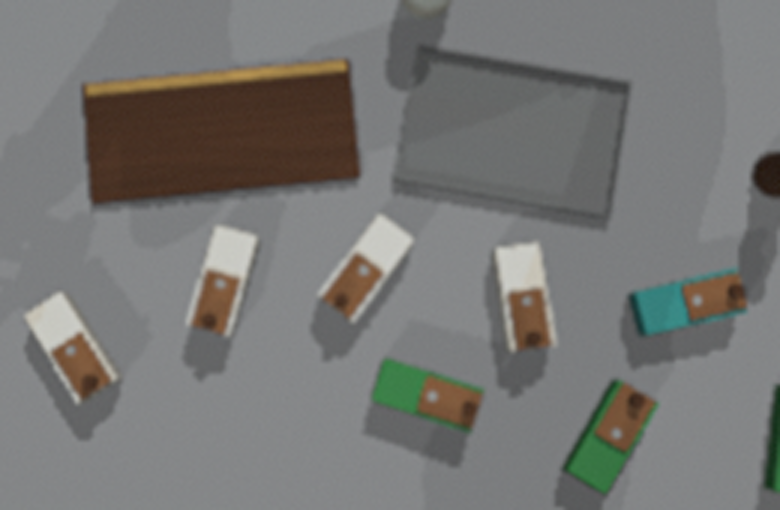

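```bash
cat >> h.py <<'E'
def lids(im,cp):
    """wooden lids on white holders region: (centre mm, len, wid, angle, whitefraction)"""
    w,b=masks(im); out=[]
    for c in ctr(b,60):
        q=rect(cast(cp,c.reshape(-1,2),.05))
        if 45<q[1]<75 and 25<q[2]<48: out.append(q)
    return out
def plan(x,y,z,yaw,mod=90):
    """shift (mm) and turn (rad) about z; yaw = tool y axis direction, modulo mod"""
    s=r.get_state(); from scipy.spatial.transform import Rotation as Ro
    R=Ro.from_euler('xyz',s['eef_rot'],degrees=True).as_matrix()
    cur=np.degrees(np.arctan2(R[1,1],R[0,1])); d=(yaw-cur+mod/2)%mod-mod/2
    p=np.array(s['tcp_pos'])*1000
    print('shift',np.round(np.array([x,y,z])-p,1),'turn',round(np.radians(d),3),'deg',round(d,1),'cur',round(cur,1),'j6',round(s['joints'][5],1),'tilt',np.round(R[:,0],3))
def U(a): a=np.radians(a); return np.array([np.cos(a),np.sin(a)])
def push(lc,head,h=9.5,a0=0,a1=50,gap=10):
    """straight push of knob of lid with pivot lc-20*dir..; returns start,end xy,dir"""
    P=lc-20*U(head-0) # pivot when lid at angle0 centre lc
    u0=head+(a0+a1)/2+(90 if a1>a0 else -90); u=U(u0)
    return P+42*U(head+a0)-u*(8+h+gap), P+42*U(head+a1)-u*(8+h), u0
E
python3 - <<'E'
from h import *
L={1:((366,311),214),2:((437,166),165),3:((455,15),143),4:((420,-179),188)}
for k,(c,a) in L.items():
    s,e,u=push(np.array(c,float),a); print(k,s.round(),e.round(),(e-s).round(),u); plan(*s,54,u+90,180);
E
```

```text
1 [324. 313.] [363. 289.] [ 39. -23.] 329.0
shift [ 149.6 -338.7 -144.5] turn -0.279 deg -16.0 cur -105.0 j6 -16.5 tilt [-0.    -0.001 -1.   ]
2 [411. 199.] [419. 154.] [  8. -45.] 280.0
shift [ 236.4 -452.8 -144.5] turn -1.134 deg -65.0 cur -105.0 j6 -16.5 tilt [-0.    -0.001 -1.   ]
3 [443.  55.] [434.  11.] [ -9. -45.] 258.0
shift [ 268.6 -596.4 -144.5] turn -1.518 deg -87.0 cur -105.0 j6 -16.5 tilt [-0.    -0.001 -1.   ]
4 [ 383. -159.] [ 408. -197.] [ 25. -38.] 303.0
shift [ 208.7 -810.5 -144.5] turn -0.733 deg -42.0 cur -105.0 j6 -16.5 tilt [-0.    -0.001 -1.   ]
```

Emit:
carry_out:
  moves:
    - [18, -41, -8, 0, 0, -0.056, 0]
    - [36, -82, -16, 0, 0, -0.112, 0]
    - [54, -123, -24, 0, 0, -0.168, 0]
    - [72, -164, -32, 0, 0, -0.224, 0]
    - [90, -204, -40, 0, 0, -0.279, 0]
  squeeze: 40

```text
time_s: 0.6
tcp_pos: [0.265, 0.4459, 0.1588]
eef_rot: [98.8, 90.0, -112.3]
contact_force: [1.2, 0.1, 0.5]
gripper_width: 0.0532
```

Emit:
carry_out:
  moves:
    - [15, -34, -10, 0, 0, 0, 0]
    - [30, -68, -20, 0, 0, 0, 0]
    - [45, -101, -30, 0, 0, 0, 0]
    - [60, -135, -50, 0, 0, 0, 0]
    - [60, -135, -104, 0, 0, 0, 0]

```text
time_s: 1.1
tcp_pos: [0.3267, 0.3125, 0.0617]
eef_rot: [-84.7, 89.6, 64.2]
contact_force: [0.1, 1.6, -1.2]
gripper_width: 0.0134
```

Run:
```python
from h import *
plan(324,313,54,59,180);s=r.get_state();print(s['tcp_pos'],s['contact_force'],s['gripper_width'])
im=r.capture('wrist');cv2.imwrite('pics/w1.png',im)
```

```text
shift [-2.7  0.5 -7.7] turn 0.002 deg 0.1 cur -121.1 j6 -10.0 tilt [ 0.003  0.007 -1.   ]
[0.32671282 0.31245072 0.06165614] [ 0.07646261  1.62423319 -1.22670672] 0.013435640017974189
```

View pics/w1.png

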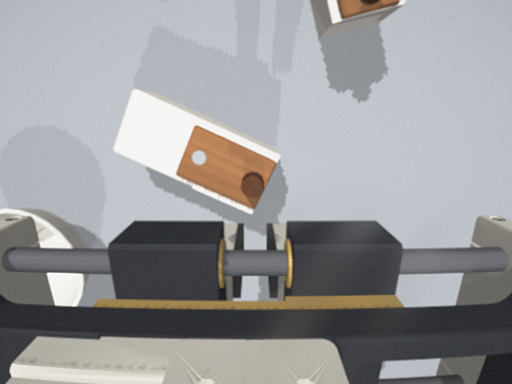

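Emit:
carry_out:
  moves:
    - [0, 0, 0, 0, 0, 0, 0]
    - [5, -3, 0, 0, 0, 0, 0]
    - [10, -6, 0, 0, 0, 0, 0]
    - [15, -9, 0, 0, 0, 0, 0]
    - [19, -11, 0, 0, 0, 0, 0]

```text
time_s: 1.65
tcp_pos: [0.3444, 0.3025, 0.0604]
eef_rot: [-86.0, 89.9, 63.0]
contact_force: [0.2, -0.2, 0.3]
gripper_width: 0.0005
```

Emit:
carry_out:
  moves:
    - [4, -2, 0, 0, 0, 0, 0]
    - [8, -5, 0, 0, 0, 0, 0]
    - [12, -7, 0, 0, 0, 0, 0]
    - [16, -9, 0, 0, 0, 0, 0]
    - [20, -12, 0, 0, 0, 0, 0]

```text
time_s: 2.15
tcp_pos: [0.3641, 0.2898, 0.0593]
eef_rot: [137.8, 90.0, -73.2]
contact_force: [-0.2, 0.1, -0.1]
gripper_width: 0.0002
```

Run:
```python
from h import *
plan(411,199,54,190,180);s=r.get_state();print(s['contact_force'],s['gripper_width'])
im=r.capture('wrist');im2=r.capture('top')[130:300,100:400];cv2.imwrite('pics/w2.png',np.vstack([im[:300],cv2.resize(im2,(512,290))]))
```

```text
shift [ 46.9 -90.8  -5.3] turn -0.856 deg -49.0 cur -121.0 j6 -3.8 tilt [ 0. -0. -1.]
[-0.16255512  0.11832775 -0.14539976] 0.00022398884088425169
```

View pics/w2.png

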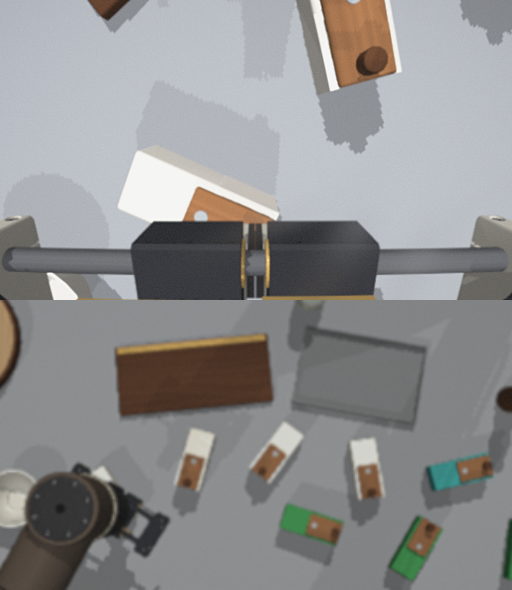

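Run:
```python
from h import *
s=r.get_state();cp=r.camera_params('wrist')
pp=lambda P:cv2.projectPoints(np.float64(P).reshape(-1,1,3),cp['rvec'],cp['tvec'],cp['K'],np.array(cp['D']))[0].reshape(-1,2).round()
print(s['tcp_pos'],pp(s['tcp_pos']))
print('pin now',cast(cp,[(201,216)],.05),'corner',cast(cp,[(280,214)],.05))
# pose of w1: camera shifted by tcp difference
d=np.array(s['tcp_pos'])-[.3267,.3125,.0617]
print('pin,knob w1',cast(cp,[(199,158)],.05+d[2])-d,cast(cp,[(252,184)],.066+d[2])-d)
```

```text
[0.36408419 0.28960184 0.05926615] [[255. 221.]]
pin now [[0.38504866 0.3232554  0.05      ]] corner [[0.3564696  0.27266141 0.05      ]]
pin,knob w1 [[0.38392329 0.32400434 0.05      ]] [[0.35184363 0.29963774 0.066     ]]
```

Emit:
carry_out:
  moves:
    - [0, 0, 30, 0, 0, 0, 0]
    - [-20, 12, 60, 0, 0, 0, 0]
    - [-40, 24, 60, 0, 0, 0, 0]
    - [-60, 36, 60, 0, 0, 0, 0]
    - [-60, 36, 60, 0, 0, 0, 0]

```text
time_s: 2.75
tcp_pos: [0.3024, 0.327, 0.1198]
eef_rot: [-65.7, 89.9, 83.4]
contact_force: [0.1, -0.2, -0.3]
gripper_width: 0.0006
```

Run:
```python
from h import *
print(r.get_state()['tcp_pos'])
cp=r.camera_params('wrist');im=r.capture('wrist');cv2.imwrite('pics/w3.png',im)
w,b=masks(im)
for c in ctr(b,300):
    p=c.reshape(-1,2); print(p.mean(0).round(),[np.round(v,1) for v in rect(cast(cp,p,.05))])
```

```text
[0.30235143 0.32703573 0.11980262]
[231. 125.] [array([367.8, 312.5]), np.float64(62.4), np.float64(38.2), np.float64(34.1)]
```

View pics/w3.png

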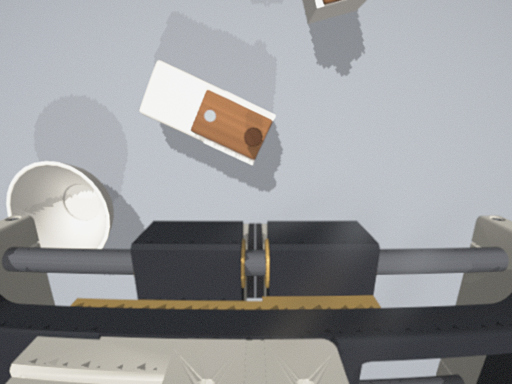

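Emit:
carry_out:
  moves:
    - [26, -13, -25, 0, 0, 0, 0]
    - [26, -13, -50, 0, 0, 0, 0]
    - [26, -13, -67, 0, 0, 0, 0]
    - [26, -13, -67, 0, 0, 0, 0]

```text
time_s: 3.2
tcp_pos: [0.3294, 0.3107, 0.0502]
eef_rot: [95.6, 89.7, -115.4]
contact_force: [0.5, -0.9, -0.6]
gripper_width: 0.0006
```

Emit:
carry_out:
  moves:
    - [4, -3, 0, 0, 0, 0, 0]
    - [8, -5, 0, 0, 0, 0, 0]
    - [12, -7, 0, 0, 0, 0, 0]
    - [15, -9, 0, 0, 0, 0, 0]

```text
time_s: 3.6
tcp_pos: [0.3454, 0.3043, 0.0531]
eef_rot: [-86.6, 89.9, 62.4]
contact_force: [-0.2, -0.4, 0.1]
gripper_width: 0.0003
```

Run:
```python
from h import *
print(r.get_state()['tcp_pos'])
cp=r.camera_params('scene');im=r.capture('scene')
print(cv2.projectPoints(np.array([[r.get_state()['tcp_pos']]]),cp['rvec'],cp['tvec'],cp['K'],np.array(cp['D']))[0])
cv2.imwrite('pics/s4.png',cv2.resize(im[100:190,250:370],None,fx=6,fy=6,interpolation=cv2.INTER_CUBIC))
```

```text
[0.34538142 0.30425385 0.05310271]
[[[297.23031285 137.27684942]]]
```

View pics/s4.png

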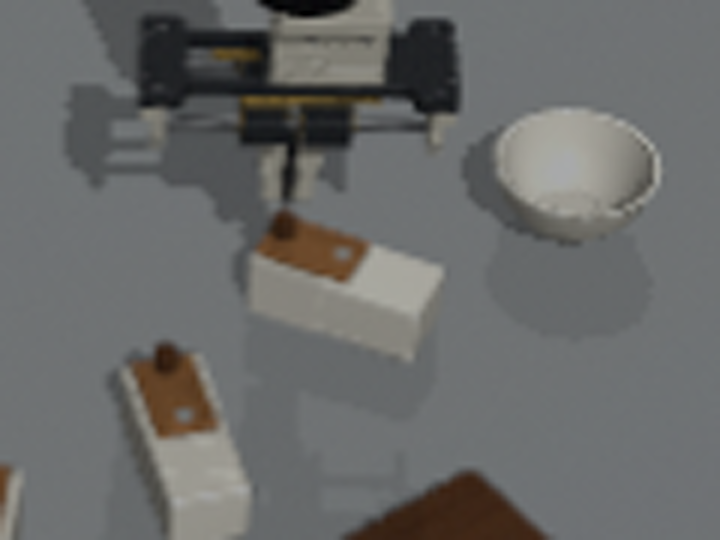

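Run:
```python
from h import *
L={3:((455,15),143),2:((437,166),165),1:((368,312),214.5),4:((420,-179),188)}
for k,(c,a) in L.items():
    s,e,u=push(np.array(c,float),a,h=5,gap=12); print(k,s.round(),e.round(),(e-s).round(),u); plan(*s,54,u,180);
```

```text
3 [443.  53.] [433.   6.] [-10. -46.] 258.0
shift [  97.2 -251.2    1.1] turn 0.332 deg 19.0 cur -121.0 j6 -7.0 tilt [ 0.     0.001 -1.   ]
2 [411. 196.] [420. 150.] [  8. -47.] 280.0
shift [  66.  -107.6    1.1] turn 0.716 deg 41.0 cur -121.0 j6 -7.0 tilt [ 0.     0.001 -1.   ]
1 [328. 312.] [369. 288.] [ 41. -24.] 329.5
shift [-17.1   8.3   1.1] turn -1.562 deg -89.5 cur -121.0 j6 -7.0 tilt [ 0.     0.001 -1.   ]
4 [ 385. -161.] [ 410. -201.] [ 26. -40.] 303.0
shift [  39.2 -465.     1.1] turn 1.117 deg 64.0 cur -121.0 j6 -7.0 tilt [ 0.     0.001 -1.   ]
```

Emit:
carry_out:
  moves:
    - [0, 0, 40, 0, 0, 0.06, 0]
    - [18, -44, 50, 0, 0, 0.12, 0]
    - [36, -88, 50, 0, 0, 0.2, 0]
    - [54, -132, 50, 0, 0, 0.28, 0]
    - [72, -176, 50, 0, 0, 0.332, 0]

```text
time_s: 4.15
tcp_pos: [0.4172, 0.1266, 0.1031]
eef_rot: [-127.6, 89.9, 40.7]
contact_force: [2.0, 1.1, 0.4]
gripper_width: 0.0004
```

Emit:
carry_out:
  moves:
    - [15, -42, 0, 0, 0, 0, 0]
    - [25, -75, 0, 0, 0, 0, 0]
    - [25, -75, -30, 0, 0, 0, 0]
    - [25, -75, -49, 0, 0, 0, 0]
    - [25, -75, -49, 0, 0, 0, 0]

```text
time_s: 4.65
tcp_pos: [0.4401, 0.0516, 0.0516]
eef_rot: [38.5, 89.8, -153.5]
contact_force: [0.3, -0.3, 0.3]
gripper_width: 0.0006
```

Emit:
carry_out:
  moves:
    - [-1, -5, 0, 0, 0, 0, 0]
    - [-2, -10, 0, 0, 0, 0, 0]
    - [-3, -15, 0, 0, 0, 0, 0]
    - [-4, -20, 0, 0, 0, 0, 0]
    - [-5, -24, 0, 0, 0, 0, 0]

```text
time_s: 5.15
tcp_pos: [0.4368, 0.0287, 0.0538]
eef_rot: [-139.4, 89.9, 28.7]
contact_force: [-0.7, -0.2, -0.5]
gripper_width: 0.0004
```

Emit:
carry_out:
  moves:
    - [-1, -5, 0, 0, 0, 0, 0]
    - [-2, -10, 0, 0, 0, 0, 0]
    - [-3, -14, 0, 0, 0, 0, 0]
    - [-4, -18, 0, 0, 0, 0, 0]
    - [-5, -22, 0, 0, 0, 0, 0]

```text
time_s: 5.65
tcp_pos: [0.4316, 0.0066, 0.0533]
eef_rot: [44.8, 90.0, -147.1]
contact_force: [0.5, -1.6, 0.1]
gripper_width: 0.0006
```

Run:
```python
from h import *
s=r.get_state();print(s['contact_force']);plan(433,6,54,258,180)
cp=r.camera_params('wrist');im=r.capture('wrist');cv2.imwrite('pics/w5.png',im)
im=r.capture('scene');cv2.imwrite('pics/s5.png',cv2.resize(im[140:240,180:310],None,fx=4,fy=4,interpolation=cv2.INTER_CUBIC))
```

```text
[ 0.48639007 -1.64434493  0.12455326]
shift [ 1.4 -0.6  0.7] turn -0.001 deg -0.0 cur -102.0 j6 50.8 tilt [-0. -0. -1.]
```

View pics/s5.png

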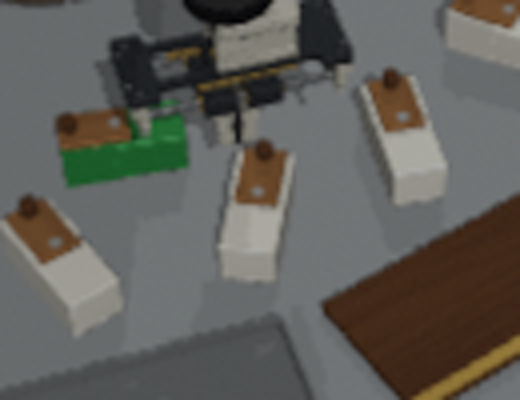

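Run:
```python
from h import *
cp=r.camera_params('scene');t=np.array(r.get_state()['tcp_pos'])
P=np.array([t,t+[0,0,.015],t+[0,0,.03],t-[.015,0,0]])
px=cv2.projectPoints(P,cp['rvec'],cp['tvec'],cp['K'],np.array(cp['D']))[0].reshape(-1,2);print(px.round(1),((px-[180,140])*4).round())
im=cv2.imread('pics/s5.png')
big=cv2.resize(im[60:220,180:340],None,fx=4,fy=4,interpolation=cv2.INTER_CUBIC)
for p in (px-[180,140])*4: cv2.circle(big,tuple(int(v) for v in ((p-[180,60])*4)),4,(0,255,0),1)
wi=cv2.imread('pics/w5.png');cv2.imwrite('pics/s5b.png',np.vstack([cv2.resize(big,(512,512))[:300],wi[:300]]))
```

```text
[[239.4 179. ]
 [239.2 176.2]
 [239.1 173.3]
 [237.5 176.3]] [[238. 156.]
 [237. 145.]
 [236. 133.]
 [230. 145.]]
```

View pics/s5b.png

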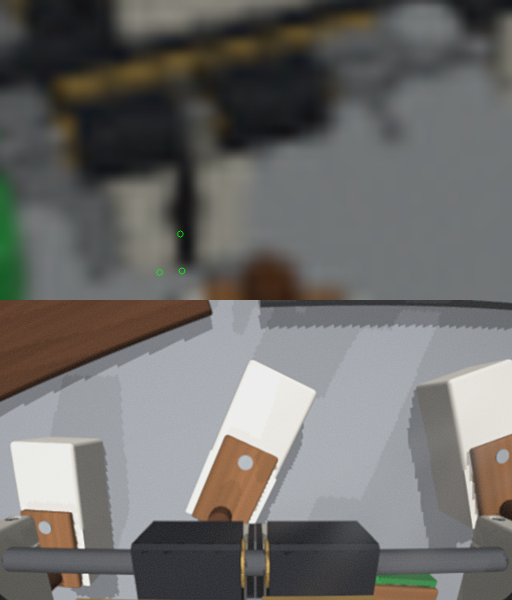

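Emit:
carry_out:
  moves:
    - [-10, -15, 0, 0, 0, 0, 0]
    - [-18, -30, 0, 0, 0, 0, 0]
    - [-18, -30, -15, 0, 0, 0, 0]
    - [-18, -30, -30, 0, 0, 0, 0]
    - [-18, -30, -40, 0, 0, 0, 0]

```text
time_s: 6.25
tcp_pos: [0.4127, -0.024, 0.0127]
eef_rot: [23.9, 90.0, -168.1]
contact_force: [-0.9, -0.6, -0.5]
gripper_width: 0.0006
```

Emit:
carry_out:
  moves:
    - [0, 0, -3, 0, 0, 0, 0]
    - [0, 0, -5, 0, 0, 0, 0]
    - [0, 0, -7, 0, 0, 0, 0]
    - [0, 0, -7, 0, 0, 0, 0]

```text
time_s: 6.65
tcp_pos: [0.4139, -0.023, 0.0065]
eef_rot: [-146.8, 90.0, 21.3]
contact_force: [-0.1, 1.7, 1.0]
gripper_width: 0.0005
```

Run:
```python
from h import *
s=r.get_state();print(s['contact_force'],s['tcp_pos'])
cp=r.camera_params('scene');im=r.capture('scene')
t=np.array(s['tcp_pos']);px=cv2.projectPoints(np.array([t]),cp['rvec'],cp['tvec'],cp['K'],np.array(cp['D']))[0].reshape(2);print(px)
big=cv2.resize(im[140:220,180:290],None,fx=7,fy=7,interpolation=cv2.INTER_CUBIC)
cv2.circle(big,tuple(int(v) for v in (px-[180,140])*7),5,(0,255,0),1)
cv2.imwrite('pics/s6.png',big)
```

```text
[-0.13597397  1.68192514  1.04537422] [ 0.41385459 -0.02296256  0.0064859 ]
[230.49472951 187.42222653]
```

View pics/s6.png

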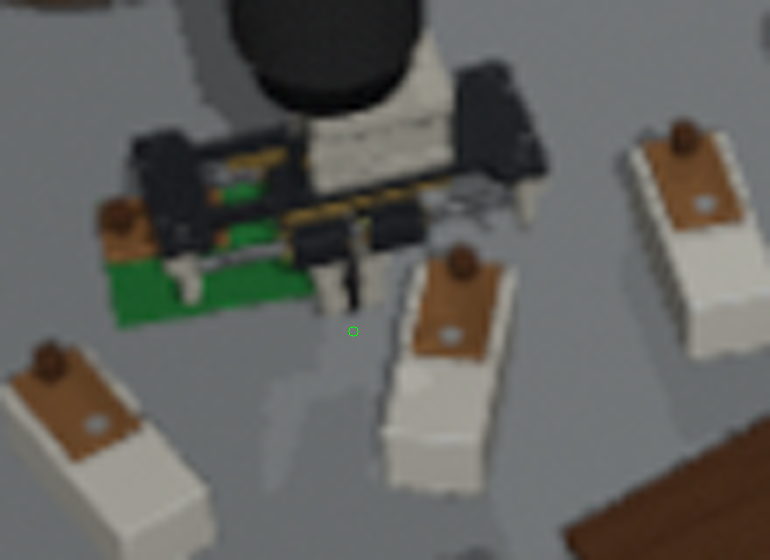

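Emit:
carry_out:
  moves:
    - [0, 0, -2, 0, 0, 0, 0]
    - [0, 0, -3, 0, 0, 0, 0]
    - [0, 0, -4, 0, 0, 0, 0]
    - [0, 0, -5, 0, 0, 0, 0]
    - [0, 0, -5, 0, 0, 0, 0]

```text
time_s: 7.2
tcp_pos: [0.4136, -0.023, 0.0012]
eef_rot: [36.0, 90.0, -156.0]
contact_force: [-0.1, -0.4, -0.3]
gripper_width: 0.0004
```

Emit:
carry_out:
  moves:
    - [0, 0, -2, 0, 0, 0, 0]
    - [0, 0, -3, 0, 0, 0, 0]
    - [0, 0, -4, 0, 0, 0, 0]
    - [0, 0, -4, 0, 0, 0, 0]

```text
time_s: 7.6
tcp_pos: [0.4136, -0.0231, -0.0028]
eef_rot: [35.5, 90.0, -156.4]
contact_force: [-0.0, 0.0, 0.7]
gripper_width: 0.0005
```

Emit:
carry_out:
  moves:
    - [0, 0, -1, 0, 0, 0, 0]
    - [0, 0, -2, 0, 0, 0, 0]
    - [0, 0, -3, 0, 0, 0, 0]
    - [0, 0, -4, 0, 0, 0, 0]
    - [0, 0, -4, 0, 0, 0, 0]

```text
time_s: 8.1
tcp_pos: [0.4136, -0.0231, -0.0068]
eef_rot: [34.5, 90.0, -157.5]
contact_force: [0.2, -0.3, -0.2]
gripper_width: 0.0003
```

Emit:
carry_out:
  moves:
    - [0, 0, -1, 0, 0, 0, 0]
    - [0, 0, -2, 0, 0, 0, 0]
    - [0, 0, -3, 0, 0, 0, 0]
    - [0, 0, -3, 0, 0, 0, 0]

```text
time_s: 8.5
tcp_pos: [0.4136, -0.0231, -0.0098]
eef_rot: [29.7, 90.0, -162.2]
contact_force: [0.2, -0.4, 0.1]
gripper_width: 0.001
```

Emit:
carry_out:
  moves:
    - [0, 0, -1, 0, 0, 0, 0]
    - [0, 0, -2, 0, 0, 0, 0]
    - [0, 0, -2, 0, 0, 0, 0]

```text
time_s: 8.8
tcp_pos: [0.4136, -0.0231, -0.0118]
eef_rot: [34.2, 90.0, -157.7]
contact_force: [0.3, 0.8, -0.2]
gripper_width: 0.0004
```

Emit:
carry_out:
  moves:
    - [0, 0, -1, 0, 0, 0, 0]
    - [0, 0, -2, 0, 0, 0, 0]
    - [0, 0, -2, 0, 0, 0, 0]

```text
time_s: 9.1
tcp_pos: [0.4136, -0.0231, -0.0138]
eef_rot: [33.1, 90.0, -158.9]
contact_force: [-0.2, 0.2, -0.8]
gripper_width: 0.0009
```

Emit:
carry_out:
  moves:
    - [0, 0, -1, 0, 0, 0, 0]
    - [0, 0, -1, 0, 0, 0, 0]

```text
time_s: 9.3
tcp_pos: [0.4137, -0.023, -0.0147]
eef_rot: [39.3, 90.0, -152.7]
contact_force: [-0.5, -0.2, -0.2]
gripper_width: 0.0004
```

Emit:
carry_out:
  moves:
    - [0, 0, -1, 0, 0, 0, 0]
    - [0, 0, -2, 0, 0, 0, 0]
    - [0, 0, -2, 0, 0, 0, 0]

```text
time_s: 9.6
tcp_pos: [0.4136, -0.0231, -0.0168]
eef_rot: [31.0, 90.0, -161.0]
contact_force: [0.1, 0.4, -0.0]
gripper_width: 0.0007
```

Emit:
carry_out:
  moves:
    - [0, 0, -1, 0, 0, 0, 0]
    - [0, 0, -1, 0, 0, 0, 0]

```text
time_s: 9.8
tcp_pos: [0.4136, -0.0231, -0.0178]
eef_rot: [34.9, 90.0, -157.1]
contact_force: [-0.2, -0.6, -0.7]
gripper_width: 0.0003
```

Emit:
carry_out:
  moves:
    - [0, 0, -1, 0, 0, 0, 0]
    - [0, 0, -1, 0, 0, 0, 0]

```text
time_s: 10.0
tcp_pos: [0.4136, -0.023, -0.0187]
eef_rot: [27.6, 90.0, -164.4]
contact_force: [-0.1, -0.4, 0.2]
gripper_width: 0.0005
```

Run:
```python
from h import *
s=r.get_state();print(s['contact_force'],s['tcp_pos'],s['joints'])
cp=r.camera_params('scene');im=r.capture('scene')
t=np.array(s['tcp_pos']);px=cv2.projectPoints(np.array([t,t*[1,1,0]]),cp['rvec'],cp['tvec'],cp['K'],np.array(cp['D']))[0].reshape(-1,2);print(px)
cv2.imwrite('pics/s7.png',cv2.resize(im[150:210,190:270],None,fx=8,fy=8,interpolation=cv2.INTER_CUBIC))
```

```text
[-0.05174099 -0.37632037  0.20656859] [ 0.41363483 -0.02304614 -0.01873728] [ 2.43888757e+01  1.26469108e+01 -4.68152574e+01 -2.55106470e-03
 -3.05462429e+01  5.36466378e+01]
[[230.80731406 191.88074539]
 [230.54082437 188.55599194]]
```

View pics/s7.png

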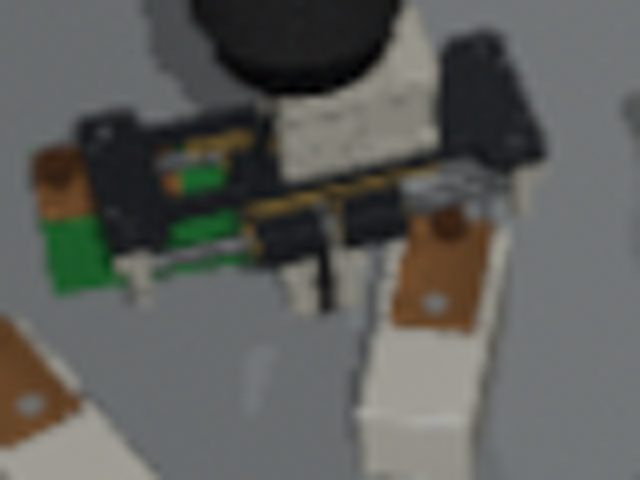

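Emit:
carry_out:
  moves:
    - [0, 0, -1, 0, 0, 0, 0]
    - [0, 0, -1, 0, 0, 0, 0]

```text
time_s: 10.25
tcp_pos: [0.4137, -0.023, -0.0197]
eef_rot: [28.1, 90.0, -163.8]
contact_force: [0.3, -0.2, -0.1]
gripper_width: 0.0003
```

Emit:
carry_out:
  moves:
    - [0, 0, -1, 0, 0, 0, 0]
    - [0, 0, -1, 0, 0, 0, 0]

```text
time_s: 10.45
tcp_pos: [0.4137, -0.023, -0.0207]
eef_rot: [39.8, 90.0, -152.1]
contact_force: [0.1, 0.1, -0.1]
gripper_width: 0.0003
```

Emit:
carry_out:
  moves:
    - [0, 0, -1, 0, 0, 0, 0]
    - [0, 0, -1, 0, 0, 0, 0]

```text
time_s: 10.65
tcp_pos: [0.4136, -0.023, -0.0217]
eef_rot: [26.8, 90.0, -165.1]
contact_force: [-0.5, -0.4, -0.7]
gripper_width: 0.0006
```

Emit:
carry_out:
  moves:
    - [0, 0, -1, 0, 0, 0, 0]
    - [0, 0, -1, 0, 0, 0, 0]

```text
time_s: 10.85
tcp_pos: [0.4136, -0.0231, -0.0228]
eef_rot: [36.1, 90.0, -155.8]
contact_force: [0.8, 0.2, -0.0]
gripper_width: 0.0005
```

Emit:
carry_out:
  moves:
    - [0, 0, -1, 0, 0, 0, 0]
    - [0, 0, -1, 0, 0, 0, 0]

```text
time_s: 11.05
tcp_pos: [0.4137, -0.023, -0.0237]
eef_rot: [33.7, 90.0, -158.3]
contact_force: [-0.2, 0.3, 0.2]
gripper_width: 0.0003
```

Emit:
carry_out:
  moves:
    - [0, 0, -1, 0, 0, 0, 0]
    - [0, 0, -1, 0, 0, 0, 0]

```text
time_s: 11.25
tcp_pos: [0.4136, -0.0231, -0.0248]
eef_rot: [34.2, 90.0, -157.8]
contact_force: [-0.1, 0.0, 0.9]
gripper_width: 0.0002
```

Emit:
carry_out:
  moves:
    - [0, 0, -1, 0, 0, 0, 0]
    - [0, 0, -1, 0, 0, 0, 0]

```text
time_s: 11.45
tcp_pos: [0.4136, -0.0231, -0.0257]
eef_rot: [36.8, 90.0, -155.2]
contact_force: [0.2, -0.2, 0.5]
gripper_width: 0.0006
```

Emit:
carry_out:
  moves:
    - [0, 0, -1, 0, 0, 0, 0]
    - [0, 0, -1, 0, 0, 0, 0]

```text
time_s: 11.65
tcp_pos: [0.4136, -0.0231, -0.0268]
eef_rot: [30.4, 90.0, -161.6]
contact_force: [0.6, 0.7, 0.3]
gripper_width: 0.0002
```

Emit:
carry_out:
  moves:
    - [0, 0, -1, 0, 0, 0, 0]
    - [0, 0, -1, 0, 0, 0, 0]

```text
time_s: 11.85
tcp_pos: [0.4138, -0.023, -0.027]
eef_rot: [137.4, 90.0, -54.6]
contact_force: [-4.2, 0.9, 14.4]
gripper_width: 0.0005
```

Emit:
carry_out:
  moves:
    - [0, 0, -1, 0, 0, 0, 0]
    - [0, 0, -1, 0, 0, 0, 0]

```text
time_s: 12.05
tcp_pos: [0.4138, -0.023, -0.0271]
eef_rot: [162.5, 90.0, -29.4]
contact_force: [-10.7, 1.6, 34.1]
gripper_width: 0.0002
```

Run:
```python
from h import *
s=r.get_state();print(s['contact_force'],s['tcp_pos'])
cp=r.camera_params('scene');im=r.capture('scene')
t=np.array(s['tcp_pos']);px=cv2.projectPoints(np.array([t,t*[1,1,0]]),cp['rvec'],cp['tvec'],cp['K'],np.array(cp['D']))[0].reshape(-1,2);print(px)
cv2.imwrite('pics/s8.png',cv2.resize(im[150:210,190:270],None,fx=8,fy=8,interpolation=cv2.INTER_CUBIC))
g=cv2.cvtColor(im,cv2.COLOR_BGR2GRAY); print(g[178:198,226:236])
```

```text
[-10.69041139   1.62573561  34.13846707] [ 0.41383455 -0.02302844 -0.02709248]
[[230.95285054 193.37812388]
 [230.56946889 188.59014944]]
[[ 38  32  29  42  53  44  29  30  33  35]
 [ 28  29  28  34  63  79  64  37  32  30]
 [ 36  36  34  32  50  65  59  42  31  28]
 [ 31  29  29  29  31  60  66  32  26  26]
 [ 27  26  26  28  27  78  89  48  57  66]
 [ 25  27  25  26  23  83 114 112 113 107]
 [ 60  91 110  87  21  71 113 128 132 127]
 [117 122 128 102  20  60 106 127 129 118]
 [119 128 120  86  20  52 100 125 127 110]
 [105 128 122  93  40  44  99 126 126 111]
 [103 123 127 108  57  52 103 128 125 108]
 [108 121 128 111  60  47  94 118 115  99]
 [110 117 121 104  63  65  93 110 108  96]
 [107 110 110 105  96  97 103 107  99  86]
 [107 107 106 107 106 107 106 107  95  80]
 [106 106 107 107 107 106 106 107  97  79]
 [105 106 106 107 107 107 106 106  98  84]
 [106 107 107 107 107 107 106 106  99  95]
 [107 106 106 106 107 107 106  99  86 105]
 [107 107 107 106 107 106 106  95  80 117]]
```

Run:
```python
from h import *
s=r.get_state();print(s['contact_force'],s['moment'],s['joint_torque'])
cp=r.camera_params('wrist');im=r.capture('wrist');w,b=masks(im)
for c in ctr(b,300):
    p=c.reshape(-1,2); print(p.mean(0).round(),[np.round(v,1) for v in rect(cast(cp,p,.05))])
```

```text
[-9.8748348   1.49406428 33.55003246] [0.88839209 3.73989151 0.03462919] [-6.67593833e-01 -2.37273395e+01  1.39013404e+01  2.89394148e+00
  3.09915595e+00  6.71113055e-03]
[399. 369.] [array([348.6, -84.9]), np.float64(40.9), np.float64(12.4), np.float64(77.9)]
[109. 280.] [array([428.5,  40.7]), np.float64(17.1), np.float64(7.0), np.float64(77.5)]
[140. 189.] [array([459.4,  14.5]), np.float64(59.6), np.float64(38.3), np.float64(143.5)]
```

Emit:
carry_out:
  moves:
    - [0, 0, 20, 0, 0, 0, 0]
    - [0, 0, 60, 0, 0, 0, 0]
    - [0, 0, 100, 0, 0, 0, 0]
    - [0, 0, 130, 0, 0, 0, 0]

```text
time_s: 12.55
tcp_pos: [0.4141, -0.0229, 0.1038]
eef_rot: [-151.7, 89.9, 16.4]
contact_force: [1.4, 1.1, -0.7]
gripper_width: 0.0003
```

Run:
```python
from h import *
s=r.get_state();print(s['contact_force'],s['moment'],s['tcp_pos'])
cp=r.camera_params('wrist');im=r.capture('wrist');w,b=masks(im);cv2.imwrite('pics/w9.png',im)
for c in ctr(b,300):
    p=c.reshape(-1,2); print(p.mean(0).round(),[np.round(v,1) for v in rect(cast(cp,p,.05))])
```

```text
[ 1.38430787  1.06231309 -0.71608584] [ 0.01415852 -0.17498495  0.03036286] [ 0.41414812 -0.02293832  0.10376455]
[ 53. 214.] [array([437.2, 165.5]), np.float64(65.9), np.float64(40.1), np.float64(165.7)]
[200. 160.] [array([456.3,  17.1]), np.float64(65.8), np.float64(38.1), np.float64(143.4)]
[425. 156.] [array([ 421.9, -176.3]), np.float64(63.2), np.float64(38.6), np.float64(8.1)]
[75. 32.] [array([592.1,  89.9]), np.float64(171.9), np.float64(68.4), np.float64(95.8)]
```

Emit:
carry_out:
  moves:
    - [15, 40, 0, 0, 0, 0, 0]
    - [30, 78, 0, 0, 0, 0, 0]
    - [30, 78, -35, 0, 0, 0, 0]
    - [30, 78, -70, 0, 0, 0, 0]
    - [30, 78, -78, 0, 0, 0, 0]

```text
time_s: 13.1
tcp_pos: [0.4421, 0.0546, 0.0211]
eef_rot: [37.0, 89.8, -155.0]
contact_force: [-12.1, 13.1, 33.5]
gripper_width: 0.0006
```

Emit:
carry_out:
  moves:
    - [-1, -5, 0, 0, 0, 0, 0]
    - [-2, -10, 0, 0, 0, 0, 0]
    - [-3, -15, 0, 0, 0, 0, 0]
    - [-4, -20, 0, 0, 0, 0, 0]
    - [-5, -24, 0, 0, 0, 0, 0]

```text
time_s: 13.6
tcp_pos: [0.4388, 0.0305, 0.0237]
eef_rot: [-138.5, 90.0, 29.5]
contact_force: [-1.3, 0.4, 1.4]
gripper_width: 0.0002
```

Emit:
carry_out:
  moves:
    - [-1, -5, 0, 0, 0, 0, 0]
    - [-2, -10, 0, 0, 0, 0, 0]
    - [-3, -15, 0, 0, 0, 0, 0]
    - [-4, -20, 0, 0, 0, 0, 0]
    - [-5, -24, 0, 0, 0, 0, 0]

```text
time_s: 14.1
tcp_pos: [0.4335, 0.0064, 0.0233]
eef_rot: [51.4, 90.0, -140.6]
contact_force: [-0.1, 1.1, 0.3]
gripper_width: 0.0005
```

Emit:
carry_out:
  moves:
    - [0, 0, 0, 0, 0, 0, 0]
    - [0, 0, 40, 0, 0, 0, 0]
    - [0, 0, 80, 0, 0, 0, 0]
    - [-10, 25, 80, 0, 0, 0, 0]

```text
time_s: 14.5
tcp_pos: [0.4274, 0.0323, 0.1079]
eef_rot: [-151.3, 89.6, 16.7]
contact_force: [0.1, 1.5, 0.2]
gripper_width: 0.0008
```

Run:
```python
from h import *
s=r.get_state();print(s['tcp_pos'])
cp=r.camera_params('wrist');im=r.capture('wrist');w,b=masks(im);cv2.imwrite('pics/w10.png',im)
for c in ctr(b,300):
    p=c.reshape(-1,2); print(p.mean(0).round(),[np.round(v,1) for v in rect(cast(cp,p,.05))])
```

```text
[0.42737931 0.03225981 0.10789709]
[112. 215.] [array([437. , 166.6]), np.float64(65.5), np.float64(38.8), np.float64(164.9)]
[480. 160.] [array([ 421.9, -174.9]), np.float64(62.5), np.float64(37.0), np.float64(8.7)]
[322. 148.] [array([459.5, -34.4]), np.float64(64.5), np.float64(39.4), np.float64(46.4)]
[102.  40.] [array([600.9, 129.7]), np.float64(230.7), np.float64(88.6), np.float64(95.9)]
```

View pics/w10.png

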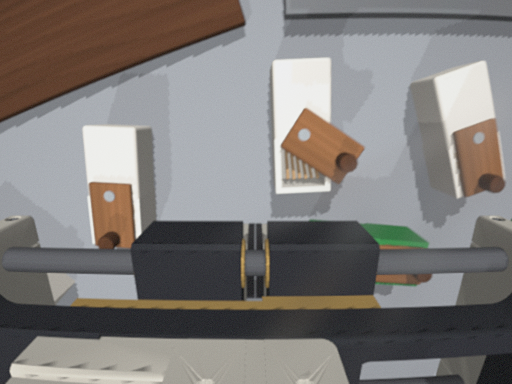

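Run:
```python
from h import *
L={2:((437,166),165),1:((368,312),214.5),4:((421,-176),188.4)}
for k,(c,a) in L.items():
    s,e,u=push(np.array(c,float),a,h=21,gap=12,a1=48); print(k,s.round(),e.round(),(e-s).round(),u); plan(*s,26,u,180);
im=cv2.imread('pics/w10.png');h=cv2.cvtColor(im,cv2.COLOR_BGR2HSV)
for p in [(300,80),(115,150),(448,95),(420,120),(145,170),(304,134),(300,165),(346,162),(108,243),(200,150),(300,185)]: print(p,h[p[1],p[0]])
```

```text
2 [409. 212.] [417. 167.] [  7. -46.] 279.0
shift [-15.5 177.8 -79.9] turn 0.368 deg 21.1 cur -102.1 j6 46.5 tilt [ 0.005  0.003 -1.   ]
1 [315. 321.] [354. 297.] [ 39. -24.] 328.5
shift [-109.9  286.6  -79.9] turn 1.232 deg 70.6 cur -102.1 j6 46.5 tilt [ 0.005  0.003 -1.   ]
4 [ 377. -145.] [ 402. -184.] [ 25. -39.] 302.4
shift [ -47.6 -179.   -79.9] turn 0.777 deg 44.5 cur -102.1 j6 46.5 tilt [ 0.005  0.003 -1.   ]
(300, 80) [ 23   9 236]
(115, 150) [ 30   3 239]
(448, 95) [ 38   4 236]
(420, 120) [ 21  14 130]
(145, 170) [ 17  16 111]
(304, 134) [100  12 196]
(300, 165) [ 16  23 168]
(346, 162) [ 11 110 104]
(108, 243) [ 10 131  97]
(200, 150) [104  15 183]
(300, 185) [ 18  17 194]
```

Emit:
carry_out:
  moves:
    - [-4, 45, 0, 0, 0, 0.092, 0]
    - [-8, 90, 0, 0, 0, 0.184, 0]
    - [-12, 135, 0, 0, 0, 0.276, 0]
    - [-16, 180, 0, 0, 0, 0.368, 0]
    - [-17, 183, 0, 0, 0, 0.368, 0]

```text
time_s: 15.05
tcp_pos: [0.407, 0.2192, 0.1035]
eef_rot: [-163.6, 89.9, 25.9]
contact_force: [0.8, -0.6, 0.3]
gripper_width: 0.0006
```

Emit:
carry_out:
  moves:
    - [0, 0, -30, 0, 0, 0, 0]
    - [0, 0, -60, 0, 0, 0, 0]
    - [0, 0, -76, 0, 0, 0, 0]
    - [0, 0, -78, 0, 0, 0, 0]
    - [1, -4, -78, 0, 0, 0, 0]

```text
time_s: 15.55
tcp_pos: [0.4077, 0.2107, 0.0253]
eef_rot: [54.9, 89.9, -116.0]
contact_force: [0.5, 0.5, 0.6]
gripper_width: 0.0004
```

Emit:
carry_out:
  moves:
    - [1, -6, 0, 0, 0, 0, 0]
    - [2, -11, 0, 0, 0, 0, 0]
    - [3, -16, 0, 0, 0, 0, 0]
    - [3, -20, 0, 0, 0, 0, 0]
    - [4, -24, 0, 0, 0, 0, 0]

```text
time_s: 16.05
tcp_pos: [0.4118, 0.1866, 0.0257]
eef_rot: [-136.8, 90.0, 52.3]
contact_force: [0.5, 0.3, 0.1]
gripper_width: -0.0
```

Emit:
carry_out:
  moves:
    - [1, -4, 0, 0, 0, 0, 0]
    - [1, -8, 0, 0, 0, 0, 0]
    - [2, -11, 0, 0, 0, 0, 0]
    - [2, -14, 0, 0, 0, 0, 0]

```text
time_s: 16.45
tcp_pos: [0.4138, 0.1727, 0.0253]
eef_rot: [70.9, 90.0, -100.0]
contact_force: [-0.3, 0.8, -0.0]
gripper_width: 0.0006
```

Emit:
carry_out:
  moves:
    - [0, -3, 0, 0, 0, 0, 0]
    - [1, -6, 0, 0, 0, 0, 0]
    - [1, -8, 0, 0, 0, 0, 0]

```text
time_s: 16.75
tcp_pos: [0.4148, 0.1647, 0.0253]
eef_rot: [64.7, 90.0, -106.1]
contact_force: [0.5, 0.5, -0.2]
gripper_width: 0.0006
```

Emit:
carry_out:
  moves:
    - [0, 0, 40, 0, 0, 0, 0]
    - [0, 0, 80, 0, 0, 0, 0]
    - [0, 0, 80, 0, 0, 0, 0]

```text
time_s: 17.05
tcp_pos: [0.4175, 0.1671, 0.1102]
eef_rot: [-151.6, 89.5, 37.6]
contact_force: [1.0, 0.9, -0.9]
gripper_width: 0.0004
```

```bash
cat >> h.py <<'E'
def look(name='wrist',tag=None,amin=300,zmax=12):
    """for each lid near white: pin->knob heading from lid rect + silver pin; box heading from bright white top"""
    cp=r.camera_params(name); im=r.capture(name)
    if tag: cv2.imwrite(f'pics/{tag}.png',im)
    return analyse(im,cp,amin)
def analyse(im,cp,amin=300):
    h=cv2.cvtColor(im,cv2.COLOR_BGR2HSV); H,S,V=[h[...,i].astype(int) for i in range(3)]
    vt=205 if amin>=200 else 165
    top=((S<40)&(V>vt)).astype(np.uint8); _,b=masks(im); res=[]
    whites=[c.reshape(-1,2) for c in ctr(top,amin*.8)]
    for c in ctr(b,amin):
        p=c.reshape(-1,2); W=cast(cp,p,.05); q=rect(W)
        if not(50<q[1]<72 and 28<q[2]<46): continue
        out=dict(lid=q[0].round(1),ang=round(q[3]%180,1),size=(round(q[1]),round(q[2])))
        best=None
        for wp in whites:
            w=cast(cp,wp,.044); d=np.hypot(*(w[:,:2]*1000-q[0]).T).min()
            if d<45 and (best is None or d<best[0]): best=(d,w,wp)
        if best is not None:
            rw=rect(best[1]); out['white']=(rw[0].round(1),round(rw[1]),round(rw[2]),round(rw[3]%180,1))
            # knob end = lid end away from white rear centroid
            u=U(q[3]); 
        res.append(out); print(out)
    return res
E
python3 - <<'E'
from h import *
s=r.get_state();print(s['tcp_pos']); look(tag='w11')
E
```

```text
[0.41753855 0.16709242 0.11020482]
{'lid': array([369.3, 310.6]), 'ang': 34.5, 'size': (62, 40), 'white': (array([389.8, 325.5]), 113, 49, 34.2)}
{'lid': array([440.7, 150.1]), 'ang': 30.6, 'size': (64, 39), 'white': (array([463.4, 159.9]), 115, 48, 166.3)}
```

Emit:
carry_out:
  moves:
    - [-20, 30, 0, 0, 0, 0.145, 0]
    - [-40, 60, 0, 0, 0, 0.29, 0]
    - [-60, 90, 0, 0, 0, 0.435, 0]
    - [-80, 122, 0, 0, 0, 0.58, 0]
    - [-101, 154, 0, 0, 0, 0.725, 0]

```text
time_s: 17.6
tcp_pos: [0.3125, 0.3195, 0.1046]
eef_rot: [11.2, 89.9, -117.8]
contact_force: [1.2, 0.8, 0.5]
gripper_width: 0.0005
```

Emit:
carry_out:
  moves:
    - [-3, 2, -20, 0, 0, 0.14, 0]
    - [-3, 2, -50, 0, 0, 0.14, 0]
    - [-3, 2, -76, 0, 0, 0.14, 0]
    - [-3, 2, -80, 0, 0, 0.14, 0]
    - [-3, 2, -80, 0, 0, 0.14, 0]

```text
time_s: 18.1
tcp_pos: [0.3104, 0.32, 0.0246]
eef_rot: [13.8, 89.8, -107.5]
contact_force: [-0.4, -0.3, 0.2]
gripper_width: 0.0003
```

Run:
```python
from h import *
s,e,u=push(np.array([369,311.]),214.4,h=21,gap=12,a1=48);print(s,e);plan(*s,26,u,180); plan(*e,26,u,180)
print(r.get_state()['contact_force'])
```

```text
[315.92669874 320.05414807] [355.24742048 295.86387865]
shift [5.5 0.1 1.4] turn -0.005 deg -0.3 cur -31.3 j6 77.3 tilt [-0.001 -0.003 -1.   ]
shift [ 44.8 -24.1   1.4] turn -0.005 deg -0.3 cur -31.3 j6 77.3 tilt [-0.001 -0.003 -1.   ]
[-0.39340712 -0.28998997  0.23096483]
```

Emit:
carry_out:
  moves:
    - [5, -2, 0, 0, 0, 0, 0]
    - [10, -5, 0, 0, 0, 0, 0]
    - [15, -7, 0, 0, 0, 0, 0]
    - [19, -10, 0, 0, 0, 0, 0]
    - [23, -12, 0, 0, 0, 0, 0]

```text
time_s: 18.6
tcp_pos: [0.3341, 0.3085, 0.0256]
eef_rot: [-126.8, 90.0, 111.8]
contact_force: [-1.5, -0.9, -0.3]
gripper_width: 0.0004
```

Emit:
carry_out:
  moves:
    - [4, -2, 0, 0, 0, 0, 0]
    - [8, -4, 0, 0, 0, 0, 0]
    - [12, -7, 0, 0, 0, 0, 0]
    - [16, -9, 0, 0, 0, 0, 0]
    - [19, -11, 0, 0, 0, 0, 0]

```text
time_s: 19.1
tcp_pos: [0.3532, 0.2979, 0.0254]
eef_rot: [154.3, 90.0, 33.0]
contact_force: [-0.4, -0.8, -0.3]
gripper_width: 0.0005
```

Emit:
carry_out:
  moves:
    - [3, -1, 0, 0, 0, 0, 0]
    - [3, -1, 0, 0, 0, 0, 0]
    - [3, -1, 40, 0, 0, 0, 0]
    - [3, -1, 80, 0, 0, 0, 0]
    - [-15, 5, 80, 0, 0, 0, 0]

```text
time_s: 19.6
tcp_pos: [0.3403, 0.306, 0.1101]
eef_rot: [176.3, 89.5, 54.9]
contact_force: [0.4, 0.6, -0.4]
gripper_width: 0.0007
```

Run:
```python
from h import *
s=r.get_state();print(s['tcp_pos']); look(tag='w12')
```

```text
[0.34030133 0.3059778  0.11014163]
{'lid': array([389.5, 306.1]), 'ang': 109.2, 'size': (63, 40)}
```

Run:
```python
from h import *
look()
im=cv2.imread('pics/w12.png');h=cv2.cvtColor(im,cv2.COLOR_BGR2HSV);m=((h[...,1]<40)&(h[...,2]>205)).astype(np.uint8)
for c in ctr(m,200): print(cv2.contourArea(c),c.reshape(-1,2).mean(0).round(), [np.round(v) for v in rect(cast(r.camera_params('wrist'),c.reshape(-1,2),.044))])
```

```text
{'lid': array([391.8, 306.8]), 'ang': 114.1, 'size': (63, 39)}
729.0 [440. 293.] [array([453., 115.]), np.float64(38.0), np.float64(37.0), np.float64(147.0)]
1796.5 [ 93. 287.] [array([139., 306.]), np.float64(92.0), np.float64(37.0), np.float64(151.0)]
1158.0 [433. 237.] [array([464., 184.]), np.float64(94.0), np.float64(32.0), np.float64(149.0)]
70008.0 [225. 106.] [array([346., 381.]), np.float64(430.0), np.float64(190.0), np.float64(147.0)]
2062.5 [169.  10.] [array([357., 470.]), np.float64(86.0), np.float64(21.0), np.float64(147.0)]
```

Emit:
carry_out:
  moves:
    - [4, -45, 0, 0, 0, -0.09, 0]
    - [8, -90, 0, 0, 0, -0.18, 0]
    - [12, -135, 0, 0, 0, -0.27, 0]
    - [15, -180, 0, 0, 0, -0.36, 0]
    - [18, -225, 0, 0, 0, -0.459, 0]

```text
time_s: 20.2
tcp_pos: [0.3551, 0.076, 0.1049]
eef_rot: [12.4, 90.0, -135.4]
contact_force: [1.7, 0.1, 0.1]
gripper_width: 0.0008
```

Emit:
carry_out:
  moves:
    - [4, -45, 0, 0, 0, 0, 0]
    - [8, -90, 0, 0, 0, 0, 0]
    - [11, -135, 0, 0, 0, 0, 0]
    - [14, -180, 0, 0, 0, 0, 0]
    - [17, -220, 0, 0, 0, 0, 0]

```text
time_s: 20.7
tcp_pos: [0.3721, -0.1443, 0.105]
eef_rot: [-24.6, 90.0, -172.3]
contact_force: [0.2, 0.1, 0.5]
gripper_width: 0.0004
```

Run:
```python
from h import *
s,e,u=push(np.array([421,-176.]),188.4,h=21,gap=12,a1=48);print(s,e);plan(*s,26,u,180); plan(*e,26,u,180)
look(tag='w13')
```

```text
[ 377.26711008 -144.59638168] [ 402.00402454 -183.5755217 ]
shift [  5.2  -0.3 -79. ] turn 0.0 deg 0.0 cur -57.6 j6 114.9 tilt [-0.001 -0.    -1.   ]
shift [ 29.9 -39.3 -79. ] turn 0.0 deg 0.0 cur -57.6 j6 114.9 tilt [-0.001 -0.    -1.   ]
{'lid': array([332.3, -91.3]), 'ang': 73.2, 'size': (61, 39), 'white': (array([ 418.9, -113. ]), 502, 219, 121.8)}
{'lid': array([ 421.7, -177.4]), 'ang': 8.4, 'size': (62, 37), 'white': (array([ 418.9, -113. ]), 502, 219, 121.8)}
{'lid': array([459.8, -37.7]), 'ang': 44.5, 'size': (62, 40), 'white': (array([490.2, -47.5]), 23, 18, 122.0)}
```

Emit:
carry_out:
  moves:
    - [5, 0, -25, 0, 0, 0, 0]
    - [5, 0, -50, 0, 0, 0, 0]
    - [5, 0, -74, 0, 0, 0, 0]
    - [5, 0, -79, 0, 0, 0, 0]
    - [5, 0, -79, 0, 0, 0, 0]

```text
time_s: 21.25
tcp_pos: [0.3768, -0.1422, 0.0256]
eef_rot: [-22.9, 89.8, -170.5]
contact_force: [0.1, 0.7, 0.7]
gripper_width: 0.0002
```

Emit:
carry_out:
  moves:
    - [3, -5, 0, 0, 0, 0, 0]
    - [6, -9, 0, 0, 0, 0, 0]
    - [8, -13, 0, 0, 0, 0, 0]
    - [11, -17, 0, 0, 0, 0, 0]
    - [13, -21, 0, 0, 0, 0, 0]

```text
time_s: 21.75
tcp_pos: [0.3907, -0.1634, 0.0265]
eef_rot: [-70.7, 90.0, 141.7]
contact_force: [-1.7, -0.3, 0.6]
gripper_width: 0.0003
```

Emit:
carry_out:
  moves:
    - [3, -4, 0, 0, 0, 0, 0]
    - [5, -8, 0, 0, 0, 0, 0]
    - [8, -12, 0, 0, 0, 0, 0]
    - [10, -16, 0, 0, 0, 0, 0]
    - [12, -19, 0, 0, 0, 0, 0]

```text
time_s: 22.25
tcp_pos: [0.4032, -0.1824, 0.0264]
eef_rot: [139.3, 90.0, -8.3]
contact_force: [-0.1, 0.3, -0.6]
gripper_width: -0.0001
```

Emit:
carry_out:
  moves:
    - [1, -2, 0, 0, 0, 0, 0]
    - [1, -2, 0, 0, 0, 0, 0]
    - [1, -2, 40, 0, 0, 0, 0]
    - [1, -2, 80, 0, 0, 0, 0]
    - [-8, 20, 90, 0, 0, 0, 0]

```text
time_s: 22.75
tcp_pos: [0.3979, -0.1629, 0.1202]
eef_rot: [137.0, 89.6, -10.7]
contact_force: [0.4, -0.1, -1.3]
gripper_width: 0.0002
```

```bash
sed -i 's/vt=205 if/vt=228 if/' h.py
python3 - <<'E'
from h import *
s=r.get_state();print(s['tcp_pos']);look(tag='w14')
print('top');look('top',tag='t14',amin=60)
E
```

```text
[ 0.39790289 -0.1629327   0.12019442]
{'lid': array([332. , -88.3]), 'ang': 73.8, 'size': (60, 39)}
{'lid': array([ 437.6, -192.3]), 'ang': 80.5, 'size': (62, 39), 'white': (array([ 445.9, -172.8]), 115, 51, 8.5)}
{'lid': array([459.8, -35.5]), 'ang': 45.9, 'size': (63, 40), 'white': (array([475.9, -20.1]), 110, 51, 171.0)}
top
{'lid': array([ 315.2, -279.8]), 'ang': 150.2, 'size': (61, 36)}
{'lid': array([ 316.1, -475.2]), 'ang': 170.2, 'size': (60, 35)}
{'lid': array([393.4, 305.2]), 'ang': 125.7, 'size': (61, 38), 'white': (array([388.1, 325.3]), 115, 50, 34.1)}
{'lid': array([ 446.2, -381.1]), 'ang': 104.5, 'size': (62, 35)}
{'lid': array([439.2, 148.7]), 'ang': 31.7, 'size': (58, 37), 'white': (array([462.6, 158.5]), 117, 49, 165.9)}
```

Run:
```python
from h import *
print('4:');look(tag='w15')
s,e,u=push(np.array([421,-176.]),188.4,h=9.5,gap=14,a0=90,a1=38);print(s,e,u);plan(*s,26,u+90,180); plan(*e,26,u+90,180)
s,e,u=push(np.array([369,311.]),214.4,h=9.5,gap=14,a0=90,a1=38);print(s,e,u)
```

```text
4:
{'lid': array([332.7, -89.5]), 'ang': 73.2, 'size': (61, 39)}
{'lid': array([ 441.4, -193.3]), 'ang': 89.8, 'size': (62, 39), 'white': (array([ 446.1, -173.2]), 115, 50, 8.9)}
{'lid': array([460.2, -36.2]), 'ang': 46.6, 'size': (63, 40), 'white': (array([475.1, -21. ]), 107, 51, 171.1)}
[ 476.94643989 -224.15242897] [ 428.50226251 -208.7850307 ] 162.4
shift [ 81.9 -62.8 -91.4] turn -0.874 deg -50.1 cur -57.5 j6 118.0 tilt [ 0.003  0.    -1.   ]
shift [ 33.5 -47.4 -91.4] turn -0.874 deg -50.1 cur -57.5 j6 118.0 tilt [ 0.003  0.    -1.   ]
[440.3929626  292.24618854] [390.11500038 284.82178502] 188.39999999999998
```

Emit:
carry_out:
  moves:
    - [20, -14, 0, 0, 0, -0.145, 0]
    - [40, -28, 0, 0, 0, -0.29, 0]
    - [60, -42, 0, 0, 0, -0.435, 0]
    - [80, -58, 0, 0, 0, -0.58, 0]
    - [85, -64, 0, 0, 0, -0.725, 0]

```text
time_s: 23.4
tcp_pos: [0.4811, -0.2274, 0.1149]
eef_rot: [19.6, 89.9, -169.9]
contact_force: [-0.8, 1.1, 0.3]
gripper_width: 0.0009
```

Emit:
carry_out:
  moves:
    - [0, 0, -30, 0, 0, -0.145, 0]
    - [0, 0, -60, 0, 0, -0.145, 0]
    - [0, 0, -84, 0, 0, -0.145, 0]
    - [0, 0, -90, 0, 0, -0.145, 0]
    - [0, 0, -90, 0, 0, -0.145, 0]

```text
time_s: 23.9
tcp_pos: [0.4787, -0.2262, 0.0251]
eef_rot: [15.3, 89.8, 177.9]
contact_force: [-0.4, -0.1, 1.0]
gripper_width: 0.0004
```

Emit:
carry_out:
  moves:
    - [-6, 2, 0, 0, 0, 0, 0]
    - [-11, 4, 0, 0, 0, 0, 0]
    - [-16, 5, 0, 0, 0, 0, 0]
    - [-21, 7, 0, 0, 0, 0, 0]
    - [-26, 8, 0, 0, 0, 0, 0]

```text
time_s: 24.4
tcp_pos: [0.454, -0.2181, 0.0272]
eef_rot: [-174.7, 89.9, -12.2]
contact_force: [1.4, -1.6, -0.1]
gripper_width: 0.0002
```

Emit:
carry_out:
  moves:
    - [-5, 1, 0, 0, 0, 0, 0]
    - [-10, 3, 0, 0, 0, 0, 0]
    - [-15, 4, 0, 0, 0, 0, 0]
    - [-20, 6, 0, 0, 0, 0, 0]
    - [-26, 8, 0, 0, 0, 0, 0]

```text
time_s: 24.9
tcp_pos: [0.4275, -0.2097, 0.0263]
eef_rot: [-125.3, 90.0, 37.2]
contact_force: [2.5, 2.1, 0.1]
gripper_width: 0.0002
```

Emit:
carry_out:
  moves:
    - [0, 0, 0, 0, 0, 0, 0]
    - [0, 0, 30, 0, 0, 0, 0]
    - [0, 0, 60, 0, 0, 0, 0]
    - [-10, 0, 95, 0, 0, 0, 0]
    - [-20, 0, 95, 0, 0, 0, 0]

```text
time_s: 25.4
tcp_pos: [0.4101, -0.2106, 0.1253]
eef_rot: [-175.1, 89.6, -12.5]
contact_force: [-0.4, -0.3, -0.1]
gripper_width: 0.0009
```

Run:
```python
from h import *
s=r.get_state();print(s['tcp_pos'],s['joints']);look(tag='w16')
```

```text
[ 0.4100646  -0.2105544   0.12531574] [ -2.5290074    3.67187483 -31.77035884   0.07938161 -54.19319023
  75.0726539 ]
{'lid': array([460. , -37.7]), 'ang': 46.3, 'size': (63, 41), 'white': (array([500.8, -26.1]), 71, 50, 170.3)}
{'lid': array([ 430.6, -188.8]), 'ang': 72.5, 'size': (62, 40), 'white': (array([ 448.9, -168.9]), 102, 49, 1.3)}
{'lid': array([ 448.9, -381.5]), 'ang': 103.7, 'size': (71, 39)}
```

Run:
```python
from h import *
look();look();cv2.imwrite('pics/w17.png',r.capture('wrist'))
```

```text
{'lid': array([459.8, -37.3]), 'ang': 46.9, 'size': (63, 42), 'white': (array([501.3, -26. ]), 70, 51, 170.9)}
{'lid': array([ 432.4, -189.1]), 'ang': 76.3, 'size': (63, 40), 'white': (array([ 447.8, -168.9]), 105, 49, 1.4)}
{'lid': array([ 449.3, -381.6]), 'ang': 103.7, 'size': (71, 39)}
{'lid': array([460.4, -37.8]), 'ang': 46.4, 'size': (63, 41), 'white': (array([501.3, -26.2]), 71, 50, 170.1)}
{'lid': array([ 434.3, -189.7]), 'ang': 79.9, 'size': (62, 40), 'white': (array([ 447.7, -168.8]), 105, 49, 1.3)}
{'lid': array([ 449.3, -381.6]), 'ang': 103.8, 'size': (71, 39)}
```

View pics/w17.png

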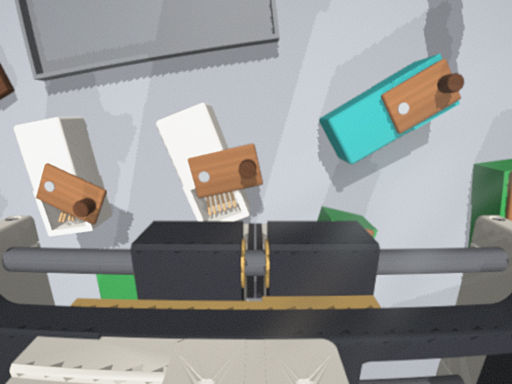

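Run:
```python
from h import *
look()
s,e,u=push(np.array([417.8,-170.5]),181.3,h=9.5,gap=14,a0=90,a1=12);print(s,e,e-s,u);plan(*s,26,u+90,180); plan(*e,26,u+90,180)
```

```text
{'lid': array([460.2, -37.5]), 'ang': 46.6, 'size': (63, 42), 'white': (array([501.2, -26.1]), 71, 50, 170.5)}
{'lid': array([ 437.3, -190. ]), 'ang': 90.1, 'size': (63, 39), 'white': (array([ 448.2, -168.9]), 104, 49, 1.4)}
{'lid': array([ 449.5, -381.7]), 'ang': 104.2, 'size': (71, 39)}
[ 463.67126148 -231.29854469] [ 410.76775136 -190.41006549] [-52.90351013  40.88847919] 142.3
shift [ 56.5 -21.4 -94.4] turn -0.353 deg -20.2 cur -107.5 j6 75.1 tilt [-0.002  0.    -1.   ]
shift [  3.6  19.5 -94.4] turn -0.353 deg -20.2 cur -107.5 j6 75.1 tilt [-0.002  0.    -1.   ]
```

Emit:
carry_out:
  moves:
    - [28, -11, 0, 0, 0, -0.13, 0]
    - [56, -22, 0, 0, 0, -0.26, 0]
    - [56, -22, -35, 0, 0, -0.353, 0]
    - [56, -22, -75, 0, 0, -0.353, 0]
    - [56, -22, -94, 0, 0, -0.353, 0]

```text
time_s: 26.15
tcp_pos: [0.4612, -0.2316, 0.0229]
eef_rot: [27.0, 89.6, 169.2]
contact_force: [-0.6, 1.1, -0.2]
gripper_width: 0.0005
```

Emit:
carry_out:
  moves:
    - [0, 0, 0, 0, 0, 0, 0]
    - [-5, 4, 0, 0, 0, 0, 0]
    - [-10, 8, 0, 0, 0, 0, 0]
    - [-15, 12, 0, 0, 0, 0, 0]
    - [-20, 16, 0, 0, 0, 0, 0]

```text
time_s: 26.65
tcp_pos: [0.4442, -0.2159, 0.0286]
eef_rot: [-153.6, 89.8, -11.3]
contact_force: [1.7, -2.4, -0.3]
gripper_width: 0.0007
```

Emit:
carry_out:
  moves:
    - [-4, 3, 0, 0, 0, 0, 0]
    - [-8, 6, 0, 0, 0, 0, 0]
    - [-12, 9, 0, 0, 0, 0, 0]
    - [-16, 12, 0, 0, 0, 0, 0]
    - [-20, 15, 0, 0, 0, 0, 0]

```text
time_s: 27.15
tcp_pos: [0.4232, -0.2008, 0.0273]
eef_rot: [37.3, 90.0, 179.6]
contact_force: [-0.8, -2.2, -0.7]
gripper_width: 0.0004
```

Emit:
carry_out:
  moves:
    - [-4, 3, 0, 0, 0, 0, 0]
    - [-8, 6, 0, 0, 0, 0, 0]
    - [-12, 9, 0, 0, 0, 0, 0]
    - [-12, 9, 0, 0, 0, 0, 0]

```text
time_s: 27.55
tcp_pos: [0.4111, -0.1915, 0.0273]
eef_rot: [-21.1, 90.0, 121.2]
contact_force: [0.4, 0.1, 0.6]
gripper_width: 0.0005
```

Emit:
carry_out:
  moves:
    - [0, 0, 30, 0, 0, 0, 0]
    - [0, 0, 60, 0, 0, 0, 0]
    - [0, -10, 95, 0, 0, 0, 0]
    - [0, -20, 95, 0, 0, 0, 0]

```text
time_s: 27.95
tcp_pos: [0.4149, -0.2127, 0.1268]
eef_rot: [-152.6, 89.5, -10.2]
contact_force: [-0.2, 0.5, -1.3]
gripper_width: 0.0004
```

Run:
```python
from h import *
s=r.get_state();print(s['tcp_pos']);look(tag='w18');look()
```

```text
[ 0.41486173 -0.21265993  0.12682565]
{'lid': array([ 321.1, -280.5]), 'ang': 147.7, 'size': (56, 39)}
{'lid': array([ 422.3, -172.4]), 'ang': 69.9, 'size': (63, 38), 'white': (array([ 458.7, -160.9]), 60, 48, 165.2)}
{'lid': array([ 448.9, -381.4]), 'ang': 103.9, 'size': (69, 39)}
{'lid': array([ 320.8, -280.5]), 'ang': 148.5, 'size': (56, 38)}
{'lid': array([ 423.2, -172.4]), 'ang': 74.5, 'size': (62, 39), 'white': (array([ 459. , -160.6]), 60, 48, 165.3)}
{'lid': array([ 448.9, -381.1]), 'ang': 103.7, 'size': (69, 39)}
```

```bash
cat >> h.py <<'E'
def arc(lid,lang,head,a1=8,h=5,gap=14):
    """closing path: lid centre, lid world angle now (directed), box heading"""
    P=np.array(lid)-20*U(lang); a0=lang-head; u0=head+(a0+a1)/2-90; u=U(u0)
    pts=[P+42*U(lang)-u*(8+h+gap)]+[P+42*U(head+a)-u*(8+h) for a in np.linspace(a0,a1,5)]
    print('y dir',u0,'start',pts[0].round(1)); 
    for p in pts[1:]: print('  rel start',(p-pts[0]).round(1))
    plan(*pts[0],30,u0,180); return P
E
python3 - <<'E'
from h import *
q=look()
q=[k for k in q if abs(k['lid'][1]+175)<20][0]; print(arc(q['lid'],q['ang']+180,q['white'][3]))
E
```

```text
{'lid': array([ 320.4, -280.1]), 'ang': 148.1, 'size': (57, 39)}
{'lid': array([ 422.9, -172.1]), 'ang': 75.4, 'size': (62, 39), 'white': (array([ 458.5, -160.5]), 61, 48, 165.4)}
{'lid': array([ 449. , -381.2]), 'ang': 103.7, 'size': (69, 39)}
y dir 124.4 start [ 432.6 -215.7]
  rel start [-7.9 11.6]
  rel start [-21.5  17.8]
  rel start [-32.   28.5]
  rel start [-38.1  42.1]
  rel start [-39.  57.]
shift [ 21.2  -3.6 -92.1] turn 1.259 deg 72.2 cur -127.8 j6 55.1 tilt [ 0.  0. -1.]
[ 427.94138716 -152.74581659]
```

Emit:
carry_out:
  moves:
    - [5, -1, 0, 0, 0, 0.14, 0]
    - [10, -2, 0, 0, 0, 0.28, 0]
    - [15, -3, 0, 0, 0, 0.42, 0]
    - [21, -4, 0, 0, 0, 0.56, 0]
    - [21, -4, 0, 0, 0, 0.7, 0]

```text
time_s: 28.6
tcp_pos: [0.4325, -0.2156, 0.121]
eef_rot: [-12.0, 89.9, 170.8]
contact_force: [-0.7, 1.4, 0.0]
gripper_width: 0.0005
```

Emit:
carry_out:
  moves:
    - [0, 0, 0, 0, 0, 0.14, 0]
    - [0, 0, -25, 0, 0, 0.28, 0]
    - [0, 0, -55, 0, 0, 0.42, 0]
    - [0, 0, -85, 0, 0, 0.559, 0]
    - [0, 0, -92, 0, 0, 0.559, 0]

```text
time_s: 29.1
tcp_pos: [0.4294, -0.2153, 0.0266]
eef_rot: [-43.5, 89.6, 171.0]
contact_force: [0.3, -0.2, 0.8]
gripper_width: 0.0002
```

Emit:
carry_out:
  moves:
    - [0, 0, 0, 0, 0, 0, 0]
    - [-4, 6, 0, 0, 0, 0, 0]
    - [-8, 12, 0, 0, 0, 0, 0]
    - [-14, 15, 0, 0, 0, 0, 0]
    - [-21, 18, 0, 0, 0, 0, 0]

```text
time_s: 29.6
tcp_pos: [0.4118, -0.1976, 0.0311]
eef_rot: [147.2, 89.9, 1.6]
contact_force: [0.9, -0.4, -0.3]
gripper_width: 0.0001
```

Emit:
carry_out:
  moves:
    - [-5, 5, 0, 0, 0, 0, 0]
    - [-11, 11, 0, 0, 0, 0, 0]
    - [-14, 18, 0, 0, 0, 0, 0]
    - [-17, 24, 0, 0, 0, 0, 0]
    - [-17, 31, 0, 0, 0, 0, 0]

```text
time_s: 30.1
tcp_pos: [0.3943, -0.1664, 0.0303]
eef_rot: [-60.3, 90.0, 154.1]
contact_force: [0.7, -1.2, 0.1]
gripper_width: 0.0003
```

Emit:
carry_out:
  moves:
    - [0, 4, 0, 0, 0, 0, 0]
    - [0, 8, 0, 0, 0, 0, 0]
    - [0, 8, 0, 0, 0, 0, 0]
    - [0, 8, 30, 0, 0, 0, 0]
    - [0, -2, 75, 0, 0, 0, 0]

```text
time_s: 30.6
tcp_pos: [0.3927, -0.1686, 0.1043]
eef_rot: [-37.0, 89.7, 177.4]
contact_force: [2.7, -0.8, 0.8]
gripper_width: 0.0005
```

Run:
```python
from h import *
s=r.get_state();print(s['tcp_pos']);look(tag='w19');look()
```

```text
[ 0.3926738  -0.16859254  0.10427438]
{'lid': array([331.8, -90.3]), 'ang': 73.1, 'size': (63, 40)}
{'lid': array([ 402.9, -139.1]), 'ang': 172.8, 'size': (65, 39), 'white': (array([ 428.2, -144.8]), 116, 51, 156.0)}
{'lid': array([460.3, -36.3]), 'ang': 45.9, 'size': (63, 41), 'white': (array([491.3, -46.4]), 24, 20, 123.4)}
{'lid': array([333. , -90.3]), 'ang': 72.7, 'size': (63, 40)}
{'lid': array([ 403.8, -138.6]), 'ang': 172.7, 'size': (64, 40), 'white': (array([ 428.7, -144.1]), 115, 51, 156.3)}
{'lid': array([460.7, -36.4]), 'ang': 46.7, 'size': (63, 40), 'white': (array([495.4, -46.2]), 33, 27, 123.7)}
```

Run:
```python
from h import *
look();look()
s=r.get_state();print(s['time_s'],s['tcp_pos'])
```

```text
{'lid': array([332.6, -90. ]), 'ang': 73.1, 'size': (62, 40)}
{'lid': array([ 403.3, -138.8]), 'ang': 172.6, 'size': (65, 39), 'white': (array([ 428.2, -144.2]), 115, 51, 156.0)}
{'lid': array([460.4, -36.6]), 'ang': 46.3, 'size': (63, 40), 'white': (array([471.2, -20.4]), 99, 51, 171.1)}
{'lid': array([332.6, -89.9]), 'ang': 72.6, 'size': (62, 40)}
{'lid': array([ 403.2, -138.6]), 'ang': 172.6, 'size': (65, 39), 'white': (array([ 428.2, -144.1]), 115, 51, 156.3)}
{'lid': array([460.3, -36.4]), 'ang': 46.2, 'size': (63, 40), 'white': (array([494.3, -46.7]), 30, 26, 123.5)}
30.8 [ 0.3955734  -0.16911409  0.10632818]
```

Run:
```python
from h import *
im=r.capture('wrist');t=r.capture('top')
cv2.imwrite('pics/w20.png',np.vstack([im[:300],cv2.resize(t[140:300,130:400],(512,303),interpolation=cv2.INTER_CUBIC)]))
```

```text
(no output)
```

View pics/w20.png

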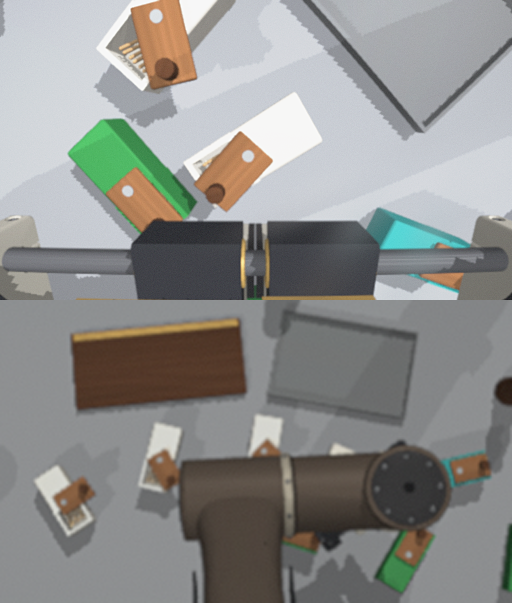

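Run:
```python
from h import *
look()
plan(373.5,-163,30,74,180)
plan(381.5,-135.5,30,74,180)
```

```text
{'lid': array([332.6, -90.1]), 'ang': 73.5, 'size': (62, 40)}
{'lid': array([ 403.2, -138.8]), 'ang': 172.7, 'size': (65, 39), 'white': (array([ 428.3, -144.2]), 115, 51, 156.2)}
{'lid': array([460.5, -36.3]), 'ang': 46.4, 'size': (63, 40), 'white': (array([492.2, -46.9]), 26, 22, 123.4)}
shift [-20.4   6.  -74.5] turn -0.88 deg -50.4 cur -55.6 j6 121.1 tilt [-0.002  0.    -1.   ]
shift [-12.4  33.5 -74.5] turn -0.88 deg -50.4 cur -55.6 j6 121.1 tilt [-0.002  0.    -1.   ]
```

Emit:
carry_out:
  moves:
    - [-7, 2, 0, 0, 0, -0.147, 0]
    - [-14, 4, 0, 0, 0, -0.294, 0]
    - [-20, 5, 0, 0, 0, -0.441, 0]
    - [-20, 5, 0, 0, 0, -0.588, 0]
    - [-20, 5, 0, 0, 0, -0.735, 0]

```text
time_s: 31.45
tcp_pos: [0.3738, -0.1639, 0.1044]
eef_rot: [9.0, 89.9, -179.0]
contact_force: [-0.2, 0.4, -0.5]
gripper_width: 0.0006
```

Emit:
carry_out:
  moves:
    - [0, 0, -20, 0, 0, -0.145, 0]
    - [0, 0, -45, 0, 0, -0.145, 0]
    - [0, 0, -70, 0, 0, -0.145, 0]
    - [0, 0, -74, 0, 0, -0.145, 0]
    - [0, 0, -74, 0, 0, -0.145, 0]

```text
time_s: 31.95
tcp_pos: [0.3736, -0.1641, 0.0305]
eef_rot: [21.9, 89.8, -174.1]
contact_force: [0.8, -0.3, -0.2]
gripper_width: 0.0001
```

Emit:
carry_out:
  moves:
    - [1, 5, 0, 0, 0, 0, 0]
    - [3, 10, 0, 0, 0, 0, 0]
    - [4, 15, 0, 0, 0, 0, 0]
    - [5, 18, 0, 0, 0, 0, 0]
    - [6, 20, 0, 0, 0, 0, 0]

```text
time_s: 32.45
tcp_pos: [0.3807, -0.1437, 0.0317]
eef_rot: [167.3, 90.0, -28.6]
contact_force: [-1.9, -1.8, 1.5]
gripper_width: 0.0006
```

Emit:
carry_out:
  moves:
    - [1, 2, 0, 0, 0, 0, 0]
    - [1, 4, 0, 0, 0, 0, 0]
    - [2, 6, 0, 0, 0, 0, 0]
    - [2, 8, 0, 0, 0, 0, 0]
    - [2, 8, 0, 0, 0, 0, 0]

```text
time_s: 32.95
tcp_pos: [0.383, -0.1358, 0.0314]
eef_rot: [-147.9, 90.0, 16.1]
contact_force: [-0.7, 0.6, 0.6]
gripper_width: 0.0004
```

Emit:
carry_out:
  moves:
    - [0, 0, 30, 0, 0, 0, 0]
    - [0, 0, 75, 0, 0, 0, 0]
    - [0, -20, 80, 0, 0, 0, 0]

```text
time_s: 33.25
tcp_pos: [0.3864, -0.1554, 0.1161]
eef_rot: [-165.2, 89.5, -1.0]
contact_force: [0.4, 0.8, -0.2]
gripper_width: 0.0005
```

Run:
```python
from h import *
s=r.get_state();print(s['tcp_pos']);look(tag='w21');look()
```

```text
[ 0.38639302 -0.15544804  0.11612418]
{'lid': array([ 321.1, -280.3]), 'ang': 148.5, 'size': (55, 39)}
{'lid': array([ 406.6, -125.3]), 'ang': 146.6, 'size': (66, 38), 'white': (array([ 428.7, -139.4]), 115, 50, 146.6)}
{'lid': array([460.2, -37.9]), 'ang': 46.2, 'size': (63, 40), 'white': (array([479.1, -22.6]), 115, 50, 170.8)}
{'lid': array([ 448.2, -378.1]), 'ang': 103.8, 'size': (65, 39)}
{'lid': array([576.5,  -1.3]), 'ang': 155.6, 'size': (62, 46), 'white': (array([479.1, -22.6]), 115, 50, 170.8)}
{'lid': array([ 321.6, -279.8]), 'ang': 148.7, 'size': (54, 39)}
{'lid': array([ 406.6, -124.6]), 'ang': 146.5, 'size': (66, 38), 'white': (array([ 428.7, -138.7]), 115, 50, 146.6)}
{'lid': array([460.1, -37.1]), 'ang': 46.7, 'size': (63, 40), 'white': (array([479.1, -22.1]), 115, 50, 170.8)}
{'lid': array([ 448.3, -377.9]), 'ang': 103.8, 'size': (66, 39)}
{'lid': array([576.1,  -3.3]), 'ang': 155.6, 'size': (60, 42), 'white': (array([479.1, -22.1]), 115, 50, 170.8)}
```

Run:
```python
from h import *
cp=r.camera_params('top');im=cv2.imread('pics/top0.png')
c=cast(cp,[(280,145.7),(349.7,157.7),(342,204),(271.7,192.7)],.016)[:,:2]*1000
print('tray corners',c.round().tolist(),[np.round(v,1) for v in rect(np.c_[c/1000,c[:,0]*0])])
h=cv2.cvtColor(im,cv2.COLOR_BGR2HSV);m=((h[...,0]<26)&(h[...,1]>90)).astype(np.uint8);m=cv2.morphologyEx(m,cv2.MORPH_CLOSE,np.ones((3,3)))
for k in ctr(m,2000):
    p=k.reshape(-1,2); print('board',p.mean(0),[np.round(v,1) for v in rect(cast(cp,p,.012))])
br=((h[...,0]>16)&(h[...,0]<28)&(h[...,1]>100)&(h[...,2]>110)).astype(np.uint8)
for k in ctr(br,60): print('brass',k.reshape(-1,2).mean(0),[np.round(v,1) for v in rect(cast(cp,k.reshape(-1,2),.012))])
g=np.array([428.7,-139])-38*U(146.6);print('grip4',g);plan(*g,-15,56.6,180)
```

```text
tray corners [[731.0, -63.0], [690.0, -302.0], [530.0, -272.0], [567.0, -34.0]] [array([ 628.6, -167.9]), np.float64(242.8), np.float64(166.5), np.float64(80.2)]
board [213.01612903 173.14516129] [array([635.4, 167.2]), np.float64(302.2), np.float64(136.3), np.float64(96.1)]
board [ 68.35497835 153.67532468] [array([700.8, 661.8]), np.float64(280.3), np.float64(276.2), np.float64(90.8)]
brass [211.5        155.52272727] [array([696.2, 173.4]), np.float64(301.4), np.float64(13.3), np.float64(96.2)]
grip4 [ 460.4242188  -159.91826812]
shift [  76.    -3.3 -128.1] turn -0.304 deg -17.4 cur -106.0 j6 68.6 tilt [ 0.005  0.    -1.   ]
```

Emit:
carry_out:
  moves:
    - [25, -1, 0, 0, 0, -0.1, 100]
    - [50, -2, 0, 0, 0, -0.2, 100]
    - [76, -3, 0, 0, 0, -0.304, 100]
    - [76, -3, -20, 0, 0, -0.304, 100]
    - [76, -3, -40, 0, 0, -0.304, 100]
  squeeze: 35

```text
time_s: 33.85
tcp_pos: [0.4594, -0.1586, 0.0702]
eef_rot: [-69.2, 90.0, 77.3]
contact_force: [0.1, -0.6, -0.4]
gripper_width: 0.0348
```

Run:
```python
from h import *
q=look(tag='w22')
s=r.get_state();print(s['gripper_width'],s['tcp_pos'])
for k in q:
    if 'white' in k and abs(k['white'][0][1]+139)<25:
        g=k['white'][0]-38*U(k['white'][3]);print(g);plan(*g,-15,k['white'][3]-90,180)
```

```text
{'lid': array([579.6, -14.6]), 'ang': 132.4, 'size': (65, 33), 'white': (array([525.5, -31.3]), 49, 22, 81.5)}
0.03900859172550354 [ 0.45654862 -0.15845326  0.06682975]
```

Emit:
carry_out:
  moves:
    - [0, 0, 0, 0, 0, 0, 100]
    - [0, 0, 0, 0, 0, 0, 100]
    - [0, 0, 0, 0, 0, 0, 100]
    - [0, 0, 0, 0, 0, 0, 100]
    - [0, 0, 0, 0, 0, 0, 100]

```text
time_s: 34.4
tcp_pos: [0.4591, -0.159, 0.072]
eef_rot: [-143.8, 89.9, 2.8]
contact_force: [-0.6, 0.0, 0.1]
gripper_width: 0.0788
```

Run:
```python
from h import *
s=r.get_state();print(s['gripper_width']);plan(460.4,-159.9,-15,56.6,180)
```

```text
0.07879282269873097
shift [  1.3  -0.9 -87. ] turn -0.0 deg -0.0 cur -123.4 j6 52.5 tilt [ 0.001  0.    -1.   ]
```

Emit:
carry_out:
  moves:
    - [1, -1, -25, 0, 0, 0, 100]
    - [1, -1, -50, 0, 0, 0, 100]
    - [1, -1, -75, 0, 0, 0, 100]
    - [1, -1, -85, 0, 0, 0, 100]
    - [1, -1, -86, 0, 0, 0, 100]

```text
time_s: 34.9
tcp_pos: [0.4589, -0.1601, -0.0155]
eef_rot: [37.6, 89.9, -175.8]
contact_force: [0.8, 0.1, 0.3]
gripper_width: 0.0875
```

Emit:
carry_out:
  moves:
    - [0, 0, 0, 0, 0, 0, 40]
    - [0, 0, 0, 0, 0, 0, 40]
    - [0, 0, 0, 0, 0, 0, 40]
    - [0, 0, 0, 0, 0, 0, 40]
    - [0, 0, 0, 0, 0, 0, 40]

```text
time_s: 35.4
tcp_pos: [0.46, -0.16, -0.0142]
eef_rot: [-144.2, 89.9, 2.4]
contact_force: [0.4, -0.2, 0.7]
gripper_width: 0.053
```

Emit:
carry_out:
  moves:
    - [0, 0, 0, 0, 0, 0, 40]
    - [0, 0, 4, 0, 0, 0, 40]
    - [0, 0, 10, 0, 0, 0, 40]
    - [0, 0, 10, 0, 0, 0, 40]

```text
time_s: 35.8
tcp_pos: [0.46, -0.16, -0.0041]
eef_rot: [-143.1, 90.0, 3.5]
contact_force: [0.0, 0.3, -4.1]
gripper_width: 0.0499
```

Emit:
carry_out:
  moves:
    - [0, 0, 35, 0, 0, -0.145, 40]
    - [0, 0, 70, 0, 0, -0.29, 40]
    - [0, 5, 90, 0, 0, -0.435, 40]
    - [0, 10, 95, 0, 0, -0.58, 40]
    - [5, 20, 95, 0, 0, -0.725, 40]

```text
time_s: 36.3
tcp_pos: [0.4646, -0.14, 0.0915]
eef_rot: [-91.8, 89.9, 12.9]
contact_force: [-0.7, -0.4, -5.2]
gripper_width: 0.0501
```

Emit:
carry_out:
  moves:
    - [5, 18, 0, 0, 0, -0.145, 40]
    - [10, 36, 0, 0, 0, -0.29, 40]
    - [15, 54, 0, 0, 0, -0.435, 40]
    - [20, 72, 0, 0, 0, -0.58, 40]
    - [25, 90, 0, 0, 0, -0.725, 40]

```text
time_s: 36.8
tcp_pos: [0.4891, -0.0494, 0.09]
eef_rot: [119.5, 89.9, -177.4]
contact_force: [-0.3, -0.2, -5.3]
gripper_width: 0.0501
```

Emit:
carry_out:
  moves:
    - [10, 18, 0, 0, 0, -0.145, 40]
    - [20, 36, 0, 0, 0, -0.29, 40]
    - [30, 54, 0, 0, 0, -0.435, 40]
    - [40, 72, 0, 0, 0, -0.58, 40]
    - [50, 90, 0, 0, 0, -0.725, 40]

```text
time_s: 37.3
tcp_pos: [0.5392, 0.0405, 0.0898]
eef_rot: [169.5, 89.9, -168.8]
contact_force: [-0.4, -0.0, -5.3]
gripper_width: 0.0502
```

Emit:
carry_out:
  moves:
    - [15, 12, 0, 0, 0, -0.145, 40]
    - [30, 24, 0, 0, 0, -0.277, 40]
    - [45, 36, 0, 0, 0, -0.277, 40]
    - [65, 48, 0, 0, 0, -0.277, 40]
    - [65, 48, 0, 0, 0, -0.277, 40]

```text
time_s: 37.8
tcp_pos: [0.6064, 0.0893, 0.0895]
eef_rot: [-97.6, 90.0, -91.5]
contact_force: [-0.7, 0.3, -4.8]
gripper_width: 0.0498
```

Run:
```python
from h import *
c=np.array([635.4,167.2])-75*U(96.1); g=c-38*U(6.1)
s=r.get_state();print(g,s['gripper_width'],s['contact_force'],s['joints']);plan(*g,-1,-83.9,180)
im=r.capture('wrist');cv2.imwrite('pics/w23.png',im)
analyse(im,r.camera_params('wrist'))
```

```text
[605.58496347  88.58661948] 0.04978170409545004 [-0.68246254  0.33324759 -4.84098094] [ 2.66150281e+01  1.99270091e+01 -1.56394444e+01  1.15238629e-02
 -5.44385494e+01 -1.10452119e+02]
shift [ -0.8  -0.7 -90.5] turn -0.001 deg -0.1 cur 96.2 j6 -110.5 tilt [-0. -0. -1.]
```

Emit:
carry_out:
  moves:
    - [-1, -1, -30, 0, 0, 0, 40]
    - [-1, -1, -60, 0, 0, 0, 40]
    - [-1, -1, -80, 0, 0, 0, 40]
    - [-1, -1, -86, 0, 0, 0, 40]
    - [-1, -1, -88, 0, 0, 0, 40]

```text
time_s: 38.35
tcp_pos: [0.6028, 0.0864, 0.0017]
eef_rot: [-160.0, 89.9, -153.9]
contact_force: [0.8, -0.7, -5.0]
gripper_width: 0.0498
```

Emit:
carry_out:
  moves:
    - [0, 0, -1, 0, 0, 0, 40]
    - [0, 0, -2, 0, 0, 0, 40]
    - [0, 0, -2, 0, 0, 0, 40]

```text
time_s: 38.65
tcp_pos: [0.6042, 0.0872, 0.0013]
eef_rot: [18.8, 89.9, 24.9]
contact_force: [-0.5, -0.1, -4.9]
gripper_width: 0.0496
```

Emit:
carry_out:
  moves:
    - [0, 0, -1, 0, 0, 0, 40]
    - [0, 0, -1, 0, 0, 0, 40]

```text
time_s: 38.85
tcp_pos: [0.6038, 0.087, -0.0003]
eef_rot: [23.9, 90.0, 30.0]
contact_force: [-0.9, -0.6, -4.6]
gripper_width: 0.0496
```

Emit:
carry_out:
  moves:
    - [0, 0, -1, 0, 0, 0, 40]
    - [0, 0, -1, 0, 0, 0, 40]

```text
time_s: 39.05
tcp_pos: [0.6036, 0.0869, -0.0017]
eef_rot: [-171.5, 90.0, -165.4]
contact_force: [-0.4, 0.3, -3.9]
gripper_width: 0.0498
```

Emit:
carry_out:
  moves:
    - [0, 0, -1, 0, 0, 0, 40]
    - [0, 0, -1, 0, 0, 0, 40]

```text
time_s: 39.25
tcp_pos: [0.6037, 0.087, -0.0021]
eef_rot: [-8.5, 90.0, -2.4]
contact_force: [-2.8, -1.0, 0.1]
gripper_width: 0.0497
```

Emit:
carry_out:
  moves:
    - [0, 0, 0, 0, 0, 0, 85]
    - [0, 0, 0, 0, 0, 0, 85]
    - [0, 0, 0, 0, 0, 0, 85]
    - [0, 0, 0, 0, 0, 0, 85]
    - [0, 0, 10, 0, 0, 0, 85]

```text
time_s: 39.75
tcp_pos: [0.6028, 0.0866, 0.0065]
eef_rot: [-165.1, 89.9, -159.0]
contact_force: [0.2, 0.1, 1.0]
gripper_width: 0.0739
```

Emit:
carry_out:
  moves:
    - [0, 0, 40, 0, 0, 0, 60]
    - [0, 0, 80, 0, 0, 0, 40]
    - [-40, 20, 110, 0, 0, 0.1, 20]
    - [-80, 50, 110, 0, 0, 0.2, 0]
    - [-100, 80, 110, 0, 0, 0.3, 0]

```text
time_s: 40.25
tcp_pos: [0.5021, 0.1673, 0.1196]
eef_rot: [21.9, 89.8, 45.4]
contact_force: [0.6, 0.5, -0.3]
gripper_width: 0.0401
```

Run:
```python
from h import *
s=r.get_state();print(s['tcp_pos'],s['gripper_width'],s['joints'][5])
look(tag='w24');print('top');look('top',tag='t24',amin=60)
```

```text
[0.5021235  0.16728108 0.1195699 ] 0.04014305484019936 -106.18739417925649
{'lid': array([395.5, 306.4]), 'ang': 123.8, 'size': (62, 38), 'white': (array([386.8, 326.7]), 113, 47, 32.6)}
{'lid': array([439.6, 152.1]), 'ang': 31.2, 'size': (62, 41), 'white': (array([462.3, 160.8]), 114, 48, 165.9)}
{'lid': array([458.2, -35. ]), 'ang': 46.6, 'size': (69, 39), 'white': (array([479. , -20.3]), 113, 49, 171.3)}
top
{'lid': array([ 316.1, -475.3]), 'ang': 170.4, 'size': (60, 34)}
{'lid': array([ 315.3, -280. ]), 'ang': 148.9, 'size': (61, 35)}
{'lid': array([329.4, -91.2]), 'ang': 72.1, 'size': (59, 34)}
{'lid': array([394.7, 306. ]), 'ang': 128.5, 'size': (63, 40)}
{'lid': array([ 446.2, -381.1]), 'ang': 104.5, 'size': (62, 35)}
{'lid': array([439.3, 148.2]), 'ang': 30.1, 'size': (59, 38), 'white': (array([453. , 161.8]), 99, 48, 162.7)}
{'lid': array([458.3, -37.2]), 'ang': 45.2, 'size': (56, 37), 'white': (array([478.9, -23.2]), 116, 51, 169.9)}
{'lid': array([668.9,  92.8]), 'ang': 5.8, 'size': (63, 33), 'white': (array([611.7,  86. ]), 56, 48, 9.8)}
```

Run:
```python
from h import *
P=np.array([384.5,323.]);H=214.2
f=lambda a,g=13:P+42*U(H+a)-g*U(H+a-90)
print('start',f(92,27)); plan(*f(92,27),30,H+2,180); s=r.get_state();print(s['joints'])
b=f(92,27);print('contact',(f(90)-b).round(1))
for i,a in enumerate(np.linspace(90,2,12)): print(round(a),(f(a)-f(90)).round(1))
```

```text
start [431.09336647 305.05401992]
shift [-70.9 135.4 -89.2] turn -1.352 deg -77.5 cur 113.7 j6 -106.2 tilt [ 0.002  0.002 -1.   ]
[ 3.98773422e+01  1.07936877e+01 -2.41060602e+01 -2.33759489e-02
 -5.49305150e+01 -1.06178729e+02]
contact [-12.2  -9.5]
90 [0. 0.]
82 [-4.2 -4.5]
74 [-8.9 -8.4]
66 [-14.1 -11.6]
58 [-19.8 -14. ]
50 [-25.7 -15.7]
42 [-31.8 -16.5]
34 [-37.9 -16.4]
26 [-44.  -15.5]
18 [-49.8 -13.7]
10 [-55.4 -11.2]
2 [-60.6  -7.9]
```

Emit:
carry_out:
  moves:
    - [-14, 27, 0, 0, 0, 0.138, 0]
    - [-28, 54, 0, 0, 0, 0.276, 0]
    - [-42, 81, 0, 0, 0, 0.414, 0]
    - [-56, 108, 0, 0, 0, 0.552, 0]
    - [-71, 135, 0, 0, 0, 0.69, 0]

```text
time_s: 40.85
tcp_pos: [0.4326, 0.3029, 0.1181]
eef_rot: [-28.9, 90.0, 34.3]
contact_force: [1.0, 0.6, 0.4]
gripper_width: 0.0005
```

Emit:
carry_out:
  moves:
    - [0, 0, 0, 0, 0, 0.138, 0]
    - [0, 0, 0, 0, 0, 0.276, 0]
    - [0, 0, 0, 0, 0, 0.414, 0]
    - [0, 0, 0, 0, 0, 0.552, 0]
    - [0, 0, 0, 0, 0, 0.69, 0]

```text
time_s: 41.35
tcp_pos: [0.4331, 0.3019, 0.1179]
eef_rot: [-66.6, 90.0, 36.1]
contact_force: [0.6, -0.5, -0.8]
gripper_width: 0.0005
```

Emit:
carry_out:
  moves:
    - [0, 0, -25, 0, 0, 0.138, 0]
    - [0, 0, -50, 0, 0, 0.276, 0]
    - [0, 0, -75, 0, 0, 0.409, 0]
    - [0, 0, -88, 0, 0, 0.409, 0]
    - [0, 0, -88, 0, 0, 0.409, 0]

```text
time_s: 41.85
tcp_pos: [0.4323, 0.3008, 0.028]
eef_rot: [108.2, 89.8, -126.1]
contact_force: [0.3, -0.7, 0.4]
gripper_width: 0.0003
```

Run:
```python
from h import *
plan(431.1,305.1,30,216.2,180);s=r.get_state();print(s['contact_force'],s['gripper_width'])
print(look())
```

```text
shift [-1.2  4.3  2. ] turn 0.008 deg 0.5 cur -144.3 j6 -20.4 tilt [-0.002 -0.003 -1.   ]
[ 0.31702792 -0.69854309  0.40905846] 0.0002832412521841808
[]
```

Emit:
carry_out:
  moves:
    - [-7, -2, 0, 0, 0, 0, 0]
    - [-13, -5, 0, 0, 0, -0.035, 0]
    - [-17, -10, 0, 0, 0, -0.17, 0]
    - [-22, -13, 0, 0, 0, -0.31, 0]
    - [-27, -17, 0, 0, 0, -0.45, 0]

```text
time_s: 42.4
tcp_pos: [0.406, 0.2857, 0.0309]
eef_rot: [-46.9, 89.8, 52.8]
contact_force: [1.5, 1.3, 0.5]
gripper_width: 0.0005
```

Emit:
carry_out:
  moves:
    - [-6, -2, 0, 0, 0, -0.14, 0]
    - [-12, -4, 0, 0, 0, -0.28, 0]
    - [-18, -5, 0, 0, 0, -0.42, 0]
    - [-24, -5, 0, 0, 0, -0.56, 0]
    - [-30, -4, 0, 0, 0, -0.7, 0]

```text
time_s: 42.9
tcp_pos: [0.3757, 0.2815, 0.0308]
eef_rot: [-3.1, 89.9, 56.5]
contact_force: [0.7, 0.2, 0.0]
gripper_width: 0.0006
```

Emit:
carry_out:
  moves:
    - [-6, 2, 0, 0, 0, -0.14, 0]
    - [-11, 4, 0, 0, 0, -0.28, 0]
    - [-16, 7, 0, 0, 0, -0.38, 0]
    - [-16, 7, 0, 0, 0, -0.38, 0]

```text
time_s: 43.3
tcp_pos: [0.3595, 0.2886, 0.0306]
eef_rot: [23.8, 89.9, 61.9]
contact_force: [-0.2, -0.5, -0.2]
gripper_width: 0.0002
```

Emit:
carry_out:
  moves:
    - [0, 0, 30, 0, 0, 0, 0]
    - [0, 0, 75, 0, 0, 0, 0]
    - [-15, -10, 80, 0, 0, 0, 0]
    - [-15, -10, 80, 0, 0, 0, 0]

```text
time_s: 43.7
tcp_pos: [0.3444, 0.2781, 0.1116]
eef_rot: [30.8, 89.7, 69.1]
contact_force: [0.0, 0.2, -0.1]
gripper_width: 0.0003
```

Run:
```python
from h import *
s=r.get_state();print(s['tcp_pos'],s['joints']);look(tag='w25');look()
```

```text
[0.34435943 0.27811592 0.11159879] [ 6.45818563e+01  2.83765746e+00 -3.47457083e+01 -2.64973977e-02
 -5.21502539e+01 -1.16257309e+02]
{'lid': array([439. , 151.6]), 'ang': 30.4, 'size': (63, 41), 'white': (array([462. , 159.9]), 113, 50, 167.0)}
{'lid': array([438.8, 152.2]), 'ang': 30.8, 'size': (62, 42), 'white': (array([462.2, 160.5]), 114, 50, 167.6)}
```

Emit:
carry_out:
  moves:
    - [25, 23, 0, 0, 0, -0.03, 100]
    - [50, 46, 0, 0, 0, -0.07, 100]
    - [76, 69, 0, 0, 0, -0.07, 100]
    - [76, 69, 0, 0, 0, -0.07, 100]
    - [76, 69, 0, 0, 0, -0.07, 100]

```text
time_s: 44.3
tcp_pos: [0.421, 0.3467, 0.1076]
eef_rot: [-157.2, 89.8, -123.1]
contact_force: [0.1, 0.5, -0.2]
gripper_width: 0.0345
```

Emit:
carry_out:
  moves:
    - [0, 0, 0, 0, 0, 0, 100]
    - [0, 0, 0, 0, 0, 0, 100]
    - [0, 0, 0, 0, 0, 0, 100]
    - [0, 0, 0, 0, 0, 0, 100]
    - [0, 0, 0, 0, 0, 0, 100]

```text
time_s: 44.8
tcp_pos: [0.4206, 0.347, 0.1097]
eef_rot: [27.2, 90.0, 61.4]
contact_force: [0.5, -0.7, -0.0]
gripper_width: 0.0751
```

Run:
```python
from h import *
s=r.get_state();print(s['tcp_pos'],s['gripper_width']);look(tag='w26')
print('top');look('top',tag='t26',amin=60);plan(419.9,346.9,-15,124.2,180)
```

```text
[0.42059248 0.34697903 0.10967353] 0.07509985607327499
{'lid': array([363.4, 317.2]), 'ang': 27.8, 'size': (62, 38), 'white': (array([385.5, 328.3]), 115, 49, 28.4)}
{'lid': array([440.1, 152. ]), 'ang': 30.9, 'size': (62, 41), 'white': (array([462.7, 160.5]), 113, 48, 166.7)}
top
{'lid': array([ 316.1, -475.3]), 'ang': 170.4, 'size': (60, 34)}
{'lid': array([ 315.3, -280. ]), 'ang': 148.9, 'size': (61, 35)}
{'lid': array([329.5, -90.8]), 'ang': 72.1, 'size': (60, 34)}
{'lid': array([361.4, 315.4]), 'ang': 28.2, 'size': (61, 34), 'white': (array([375.1, 321.4]), 87, 48, 28.4)}
{'lid': array([ 446.6, -381. ]), 'ang': 104.5, 'size': (62, 35)}
{'lid': array([439.3, 148.2]), 'ang': 30.1, 'size': (59, 38), 'white': (array([462.6, 158.5]), 117, 49, 165.9)}
{'lid': array([458.3, -37.2]), 'ang': 45.2, 'size': (56, 37), 'white': (array([478.7, -23.2]), 115, 50, 170.4)}
{'lid': array([669. ,  92.6]), 'ang': 5.4, 'size': (63, 34), 'white': (array([612.4,  87.1]), 55, 49, 8.5)}
shift [-8.000e-01 -1.000e-01 -1.246e+02] turn 0.001 deg 0.1 cur 124.1 j6 -116.0 tilt [ 0.  0. -1.]
```

Emit:
carry_out:
  moves:
    - [-1, -1, -30, 0, 0, -0.1, 100]
    - [-1, -1, -60, 0, 0, -0.1, 100]
    - [-1, -1, -90, 0, 0, -0.1, 100]
    - [-1, -1, -115, 0, 0, -0.1, 100]
    - [-1, -1, -124, 0, 0, -0.1, 100]

```text
time_s: 45.4
tcp_pos: [0.4187, 0.3445, -0.0169]
eef_rot: [-152.1, 89.8, -123.7]
contact_force: [0.0, -0.9, 0.4]
gripper_width: 0.0875
```

Emit:
carry_out:
  moves:
    - [0, 0, 0, 0, 0, 0, 40]
    - [0, 0, 0, 0, 0, 0, 40]
    - [0, 0, 0, 0, 0, 0, 40]
    - [0, 0, 0, 0, 0, 0, 40]
    - [0, 0, 0, 0, 0, 0, 40]

```text
time_s: 45.9
tcp_pos: [0.42, 0.3464, -0.0138]
eef_rot: [30.3, 89.9, 58.7]
contact_force: [0.3, -0.1, -0.2]
gripper_width: 0.0533
```

Emit:
carry_out:
  moves:
    - [0, 0, 0, 0, 0, 0, 40]
    - [0, 0, 5, 0, 0, 0, 40]
    - [0, 0, 30, 0, 0, 0, 40]
    - [0, 0, 65, 0, 0, 0.1, 40]
    - [0, 0, 100, 0, 0, 0.2, 40]

```text
time_s: 46.4
tcp_pos: [0.4188, 0.3447, 0.0855]
eef_rot: [-168.1, 89.8, -128.1]
contact_force: [0.2, -0.5, -5.9]
gripper_width: 0.05
```

Run:
```python
from h import *
c=np.array([635.4,167.2])+75*U(96.1); g=c-38*U(6.1)
s=r.get_state();print(g,s['gripper_width'],s['contact_force'],s['joints']);plan(*g,90,-83.9,360)
```

```text
[589.64535277 237.7373111 ] 0.050046834323436616 [ 0.1849609  -0.54292622 -5.89287635] [ 6.01449772e+01  1.42394658e+01 -2.46496633e+01 -3.34785438e-02
 -5.12919025e+01 -1.10054897e+02]
shift [ 170.8 -107.     4.5] turn 2.549 deg 146.0 cur 130.1 j6 -110.1 tilt [-0.002 -0.003 -1.   ]
```

Emit:
carry_out:
  moves:
    - [10, -6, 5, 0, 0, 0.142, 40]
    - [20, -12, 5, 0, 0, 0.284, 40]
    - [30, -18, 5, 0, 0, 0.426, 40]
    - [40, -24, 5, 0, 0, 0.568, 40]
    - [50, -30, 5, 0, 0, 0.71, 40]

```text
time_s: 46.9
tcp_pos: [0.4692, 0.315, 0.0897]
eef_rot: [131.3, 89.9, -147.9]
contact_force: [-0.4, -0.3, -6.2]
gripper_width: 0.0498
```

Emit:
carry_out:
  moves:
    - [10, -6, 0, 0, 0, 0.142, 40]
    - [20, -12, 0, 0, 0, 0.284, 40]
    - [30, -18, 0, 0, 0, 0.426, 40]
    - [40, -24, 0, 0, 0, 0.568, 40]
    - [50, -30, 0, 0, 0, 0.71, 40]

```text
time_s: 47.4
tcp_pos: [0.5191, 0.2849, 0.0895]
eef_rot: [88.4, 89.9, -150.0]
contact_force: [0.4, 0.7, -5.7]
gripper_width: 0.0499
```

Emit:
carry_out:
  moves:
    - [10, -7, 0, 0, 0, 0.142, 40]
    - [20, -14, 0, 0, 0, 0.284, 40]
    - [30, -21, 0, 0, 0, 0.426, 40]
    - [40, -28, 0, 0, 0, 0.568, 40]
    - [50, -34, 0, 0, 0, 0.71, 40]

```text
time_s: 47.9
tcp_pos: [0.5689, 0.2509, 0.0893]
eef_rot: [43.5, 89.8, -154.3]
contact_force: [-0.1, 0.9, -5.7]
gripper_width: 0.0496
```

Emit:
carry_out:
  moves:
    - [8, -5, 0, 0, 0, 0.142, 40]
    - [16, -9, 0, 0, 0, 0.284, 40]
    - [20, -12, 0, 0, 0, 0.419, 40]
    - [20, -12, 0, 0, 0, 0.419, 40]
    - [20, -12, 0, 0, 0, 0.419, 40]

```text
time_s: 48.4
tcp_pos: [0.5888, 0.2394, 0.0896]
eef_rot: [21.2, 89.9, -153.2]
contact_force: [0.1, 1.3, -5.8]
gripper_width: 0.0498
```

Run:
```python
from h import *
s=r.get_state();print(s['gripper_width'],s['contact_force']);plan(589.6,237.7,-2,-83.9,180)
```

```text
0.04976126435183564 [ 0.14183248  1.25522068 -5.80932526]
shift [  0.8  -1.7 -91.6] turn 0.008 deg 0.5 cur -84.4 j6 56.0 tilt [-0.002 -0.001 -1.   ]
```

Emit:
carry_out:
  moves:
    - [1, -2, -30, 0, 0, 0.01, 40]
    - [1, -2, -60, 0, 0, 0.01, 40]
    - [1, -2, -80, 0, 0, 0.01, 40]
    - [1, -2, -87, 0, 0, 0.01, 40]
    - [1, -2, -88, 0, 0, 0.01, 40]

```text
time_s: 48.9
tcp_pos: [0.5899, 0.2377, 0.0015]
eef_rot: [33.0, 89.9, -140.6]
contact_force: [0.2, 0.3, -5.2]
gripper_width: 0.0494
```

Emit:
carry_out:
  moves:
    - [0, 0, -1, 0, 0, 0, 40]
    - [0, 0, -2, 0, 0, 0, 40]
    - [0, 0, -2, 0, 0, 0, 40]

```text
time_s: 49.2
tcp_pos: [0.5912, 0.2384, 0.0014]
eef_rot: [-148.7, 89.9, 37.8]
contact_force: [-0.8, 0.1, -4.4]
gripper_width: 0.0499
```

Emit:
carry_out:
  moves:
    - [0, 0, -1, 0, 0, 0, 40]
    - [0, 0, -1, 0, 0, 0, 40]

```text
time_s: 49.4
tcp_pos: [0.5908, 0.238, -0.0003]
eef_rot: [-144.1, 90.0, 42.4]
contact_force: [0.1, -0.2, -6.1]
gripper_width: 0.0499
```

Emit:
carry_out:
  moves:
    - [0, 0, -1, 0, 0, 0, 40]
    - [0, 0, -2, 0, 0, 0, 40]
    - [0, 0, -2, 0, 0, 0, 40]

```text
time_s: 49.7
tcp_pos: [0.5908, 0.2381, -0.0018]
eef_rot: [-179.3, 90.0, 7.2]
contact_force: [-3.6, -0.3, 3.4]
gripper_width: 0.0503
```

Emit:
carry_out:
  moves:
    - [0, 0, 0, 0, 0, 0, 85]
    - [0, 0, 0, 0, 0, 0, 85]
    - [0, 0, 0, 0, 0, 0, 85]
    - [0, 0, 0, 0, 0, 0, 85]
    - [0, 0, 0, 0, 0, 0, 85]

```text
time_s: 50.2
tcp_pos: [0.5908, 0.238, -0.0027]
eef_rot: [-164.4, 90.0, 22.0]
contact_force: [-0.3, -0.4, 0.5]
gripper_width: 0.0742
```

Emit:
carry_out:
  moves:
    - [0, 0, 35, 0, 0, 0, 85]
    - [0, 0, 75, 0, 0, 0, 85]
    - [0, 0, 110, 0, 0, 0, 95]
    - [-45, 0, 110, 0, 0, 0, 95]
    - [-90, 0, 110, 0, 0, 0, 95]

```text
time_s: 50.7
tcp_pos: [0.5008, 0.2383, 0.1082]
eef_rot: [-140.7, 89.9, 45.7]
contact_force: [-0.5, 0.9, -0.6]
gripper_width: 0.0829
```

Run:
```python
from h import *
s=r.get_state();print(s['tcp_pos'],s['gripper_width'],s['joints'])
look(tag='w27');print('top');look('top',tag='t27',amin=60)
```

```text
[0.50078026 0.23833787 0.1081693 ] 0.08288126384363602 [ 4.56839097e+01  1.36964975e+01 -2.19052184e+01 -2.58979084e-05
 -5.42580750e+01  5.07132158e+01]
top
{'lid': array([ 316.1, -475.2]), 'ang': 170.2, 'size': (60, 35)}
{'lid': array([ 315.3, -280. ]), 'ang': 148.9, 'size': (61, 35)}
{'lid': array([329.4, -91.2]), 'ang': 72.1, 'size': (59, 34)}
{'lid': array([ 446.2, -381.1]), 'ang': 104.5, 'size': (62, 35)}
{'lid': array([439.3, 149.1]), 'ang': 31.7, 'size': (59, 37), 'white': (array([489.4, 137.2]), 57, 30, 0.8)}
{'lid': array([458.3, -37.2]), 'ang': 45.2, 'size': (56, 37), 'white': (array([478.8, -23.3]), 116, 51, 170.1)}
{'lid': array([634.4, 291.5]), 'ang': 7.1, 'size': (66, 40), 'white': (array([627.5, 241.4]), 110, 49, 4.8)}
{'lid': array([654.9, 244.9]), 'ang': 1.4, 'size': (61, 34), 'white': (array([627.5, 241.4]), 110, 49, 4.8)}
{'lid': array([668.9,  92.8]), 'ang': 5.8, 'size': (63, 33), 'white': (array([614.3,  87. ]), 58, 47, 0.7)}
```

Run:
```python
from h import *
cp=r.camera_params('top');print('jar top',cast(cp,[(284,121)],.1),'mid',cast(cp,[(283,128)],.05))
c=np.array([462.5,159.9]);g=c-38*U(166.2);print(g);plan(*g,-15,76.2,180)
```

```text
jar top [[ 0.79384361 -0.07124937  0.1       ]] mid [[ 0.78439869 -0.07104035  0.05      ]]
[499.40310264 150.83572861]
shift [   3.2  -86.  -122.6] turn -0.355 deg -20.3 cur -83.5 j6 50.7 tilt [-0.002  0.    -1.   ]
```

Emit:
carry_out:
  moves:
    - [1, -29, 0, 0, 0, -0.12, 100]
    - [2, -58, 0, 0, 0, -0.24, 100]
    - [3, -86, 0, 0, 0, -0.355, 100]
    - [3, -86, -20, 0, 0, -0.355, 100]
    - [3, -86, -20, 0, 0, -0.355, 100]

```text
time_s: 51.3
tcp_pos: [0.5026, 0.1505, 0.0858]
eef_rot: [40.7, 89.8, -153.3]
contact_force: [0.2, 0.2, 0.6]
gripper_width: 0.0879
```

Run:
```python
from h import *
look(tag='w28');print('s',r.get_state()['gripper_width']);plan(499.4,150.8,-15,76.2,180)
look('top',amin=60)
```

```text
s 0.08761008701994741
shift [  -3.8   -0.5 -101.7] turn 0.001 deg 0.1 cur -103.9 j6 38.0 tilt [-0.002 -0.001 -1.   ]
{'lid': array([ 316.1, -475.2]), 'ang': 170.2, 'size': (60, 35)}
{'lid': array([ 315.3, -280. ]), 'ang': 148.9, 'size': (61, 35)}
{'lid': array([329.5, -90.8]), 'ang': 72.2, 'size': (60, 34)}
{'lid': array([ 446.2, -381.1]), 'ang': 104.5, 'size': (62, 35)}
{'lid': array([439.5, 148.2]), 'ang': 31.9, 'size': (58, 38), 'white': (array([441.6, 174.7]), 73, 37, 178.3)}
{'lid': array([458.3, -37.2]), 'ang': 45.3, 'size': (56, 37), 'white': (array([478.9, -23.2]), 116, 51, 169.9)}
{'lid': array([669. ,  92.8]), 'ang': 5.4, 'size': (63, 34), 'white': (array([614.3,  87. ]), 58, 47, 0.7)}
```

Emit:
carry_out:
  moves:
    - [-3, 0, -25, 0, 0, 0, 100]
    - [-3, 0, -50, 0, 0, 0, 100]
    - [-3, 0, -75, 0, 0, 0, 100]
    - [-3, 0, -95, 0, 0, 0, 100]
    - [-3, 0, -101, 0, 0, 0, 100]

```text
time_s: 51.9
tcp_pos: [0.5001, 0.1521, -0.015]
eef_rot: [51.2, 89.9, -142.5]
contact_force: [0.2, -0.9, -0.4]
gripper_width: 0.0877
```

Emit:
carry_out:
  moves:
    - [0, 0, 0, 0, 0, 0, 40]
    - [0, 0, 0, 0, 0, 0, 40]
    - [0, 0, 0, 0, 0, 0, 40]
    - [0, 0, 0, 0, 0, 0, 40]
    - [0, 0, 0, 0, 0, 0, 40]

```text
time_s: 52.4
tcp_pos: [0.501, 0.1522, -0.013]
eef_rot: [-130.7, 89.9, 35.4]
contact_force: [1.3, -1.4, -0.6]
gripper_width: 0.0532
```

Emit:
carry_out:
  moves:
    - [0, 0, 0, 0, 0, 0, 40]
    - [0, 0, 5, 0, 0, 0, 40]
    - [0, 0, 30, 0, 0, 0, 40]
    - [0, 0, 65, 0, 0, 0, 40]
    - [0, 0, 100, 0, 0, 0, 40]

```text
time_s: 52.9
tcp_pos: [0.4995, 0.1514, 0.0865]
eef_rot: [38.9, 89.8, -155.0]
contact_force: [1.6, 0.8, -6.0]
gripper_width: 0.0497
```

Run:
```python
from h import *
s=r.get_state();print(s['gripper_width'],s['contact_force']);plan(656.3,-230.6,-10,80.2,180)
```

```text
0.049650407819945404 [ 1.58532777  0.80961327 -6.00702963]
shift [ 156.8 -382.   -96.5] turn 0.071 deg 4.1 cur -103.9 j6 37.8 tilt [-0.003 -0.001 -1.   ]
```

Emit:
carry_out:
  moves:
    - [17, -42, 4, 0, 0, 0.015, 40]
    - [34, -84, 4, 0, 0, 0.03, 40]
    - [51, -126, 4, 0, 0, 0.045, 40]
    - [68, -168, 4, 0, 0, 0.06, 40]
    - [85, -210, 4, 0, 0, 0.071, 40]

```text
time_s: 53.4
tcp_pos: [0.5854, -0.0595, 0.0898]
eef_rot: [-15.4, 89.9, 154.8]
contact_force: [1.0, 0.7, -5.4]
gripper_width: 0.0497
```

Emit:
carry_out:
  moves:
    - [18, -43, 0, 0, 0, 0, 40]
    - [36, -86, 0, 0, 0, 0, 40]
    - [54, -129, 0, 0, 0, 0, 40]
    - [71, -172, 0, 0, 0, 0, 40]
    - [71, -172, 0, 0, 0, 0, 40]

```text
time_s: 53.9
tcp_pos: [0.6571, -0.2351, 0.0884]
eef_rot: [27.3, 89.9, -162.7]
contact_force: [-1.1, 0.7, -6.8]
gripper_width: 0.05
```

Run:
```python
from h import *
s=r.get_state();print(s['gripper_width'],s['contact_force']);plan(656.3,-230.6,-9,80.2,180)
cv2.imwrite('pics/w29.png',r.capture('wrist'))
```

```text
0.05000579244373968 [-1.08946453  0.66731129 -6.79959917]
shift [ -0.8   4.5 -97.4] turn 0.004 deg 0.3 cur -100.1 j6 83.6 tilt [-0.002 -0.    -1.   ]
```

Emit:
carry_out:
  moves:
    - [0, 3, -30, 0, 0, 0, 40]
    - [0, 3, -60, 0, 0, 0, 40]
    - [0, 3, -85, 0, 0, 0, 40]
    - [0, 3, -94, 0, 0, 0, 40]
    - [0, 3, -95, 0, 0, 0, 40]

```text
time_s: 54.45
tcp_pos: [0.6553, -0.2262, -0.0064]
eef_rot: [0.5, 89.8, 170.8]
contact_force: [0.2, -0.1, -6.8]
gripper_width: 0.0499
```

Emit:
carry_out:
  moves:
    - [0, 0, -1, 0, 0, 0, 40]
    - [0, 0, -1, 0, 0, 0, 40]

```text
time_s: 54.65
tcp_pos: [0.6578, -0.227, -0.0041]
eef_rot: [-177.9, 89.9, -7.7]
contact_force: [-0.3, -0.8, -5.6]
gripper_width: 0.0499
```

Emit:
carry_out:
  moves:
    - [0, 0, -1, 0, 0, 0, 40]
    - [0, 0, -1, 0, 0, 0, 40]

```text
time_s: 54.85
tcp_pos: [0.6571, -0.2271, -0.0057]
eef_rot: [-172.5, 89.9, -2.3]
contact_force: [-0.2, 0.4, -5.4]
gripper_width: 0.05
```

Emit:
carry_out:
  moves:
    - [0, 0, -1, 0, 0, 0, 40]
    - [0, 0, -2, 0, 0, 0, 40]
    - [0, 0, -2, 0, 0, 0, 40]

```text
time_s: 55.15
tcp_pos: [0.6565, -0.227, -0.0088]
eef_rot: [-1.1, 90.0, 169.1]
contact_force: [0.5, -0.5, -6.3]
gripper_width: 0.0501
```

Emit:
carry_out:
  moves:
    - [0, 0, -1, 0, 0, 0, 40]
    - [0, 0, -2, 0, 0, 0, 40]
    - [0, 0, -2, 0, 0, 0, 40]

```text
time_s: 55.45
tcp_pos: [0.6567, -0.2271, -0.009]
eef_rot: [139.7, 90.0, -50.0]
contact_force: [-4.6, 3.4, 6.8]
gripper_width: 0.0499
```

Emit:
carry_out:
  moves:
    - [0, 0, 0, 0, 0, 0, 85]
    - [0, 0, 0, 0, 0, 0, 85]
    - [0, 0, 0, 0, 0, 0, 85]
    - [0, 0, 0, 0, 0, 0, 85]
    - [0, 0, 5, 0, 0, 0, 85]

```text
time_s: 55.95
tcp_pos: [0.6562, -0.227, -0.0063]
eef_rot: [4.3, 89.9, 174.6]
contact_force: [-0.6, 0.5, 0.2]
gripper_width: 0.0737
```

Emit:
carry_out:
  moves:
    - [0, 0, 40, 0, 0, 0, 90]
    - [0, 0, 80, 0, 0, 0, 95]
    - [0, 0, 120, 0, 0, 0, 100]
    - [-35, 30, 120, 0, 0, 0, 100]
    - [-70, 60, 120, 0, 0, 0, 100]

```text
time_s: 56.45
tcp_pos: [0.5872, -0.1669, 0.1158]
eef_rot: [-169.3, 89.8, 0.8]
contact_force: [-0.2, 0.8, -0.4]
gripper_width: 0.0875
```

Emit:
carry_out:
  moves:
    - [-20, 40, 0, 0, 0, 0, 100]
    - [-40, 80, 0, 0, 0, 0, 100]
    - [-60, 120, 0, 0, 0, 0, 100]
    - [-70, 139, 0, 0, 0, 0, 100]
    - [-70, 139, 0, 0, 0, 0, 100]

```text
time_s: 56.95
tcp_pos: [0.5159, -0.0259, 0.1153]
eef_rot: [-143.7, 89.9, 26.6]
contact_force: [0.1, -0.7, 0.9]
gripper_width: 0.0878
```

Run:
```python
from h import *
s=r.get_state();print(s['tcp_pos'],s['gripper_width']);look(tag='w30');look('top',tag='t30',amin=60);plan(516.5,-28.1,-15,80.7,180)
```

```text
[ 0.51587461 -0.02591011  0.11533356] 0.08783353819156417
{'lid': array([462.1, -36. ]), 'ang': 46.7, 'size': (63, 38), 'white': (array([498.1, -24.8]), 78, 47, 170.1)}
{'lid': array([ 595. , -232.9]), 'ang': 32.0, 'size': (69, 44), 'white': (array([ 608.7, -217.4]), 92, 41, 170.6)}
{'lid': array([ 316.1, -475.3]), 'ang': 170.4, 'size': (60, 34)}
{'lid': array([ 315.3, -280. ]), 'ang': 149.1, 'size': (61, 35)}
{'lid': array([329.4, -91.3]), 'ang': 72.1, 'size': (59, 34)}
{'lid': array([ 446.6, -381. ]), 'ang': 103.4, 'size': (62, 35)}
{'lid': array([458.3, -37.2]), 'ang': 45.2, 'size': (56, 37), 'white': (array([460.4, -14.1]), 83, 46, 0.2)}
{'lid': array([ 595.2, -233. ]), 'ang': 34.1, 'size': (58, 38), 'white': (array([ 644.7, -227.4]), 62, 50, 179.0)}
{'lid': array([638.9, 241.6]), 'ang': 7.0, 'size': (64, 34), 'white': (array([613.5, 238.7]), 102, 49, 5.9)}
{'lid': array([658.2,  39.8]), 'ang': 5.9, 'size': (69, 42), 'white': (array([651.1,  91.1]), 86, 49, 7.0)}
{'lid': array([669. ,  92.6]), 'ang': 5.4, 'size': (63, 34), 'white': (array([651.1,  91.1]), 86, 49, 7.0)}
shift [  -0.5   -0.6 -130.1] turn 0.007 deg 0.4 cur -99.7 j6 61.6 tilt [ 0.001  0.    -1.   ]
```

Emit:
carry_out:
  moves:
    - [0, -1, -30, 0, 0, 0, 100]
    - [0, -1, -60, 0, 0, 0, 100]
    - [0, -1, -90, 0, 0, 0, 100]
    - [0, -1, -120, 0, 0, 0, 100]
    - [0, -1, -129, 0, 0, 0, 100]

```text
time_s: 57.55
tcp_pos: [0.5151, -0.0305, -0.0174]
eef_rot: [25.6, 89.7, -164.3]
contact_force: [-0.5, 0.2, 0.3]
gripper_width: 0.0876
```

Emit:
carry_out:
  moves:
    - [0, 0, 0, 0, 0, 0, 40]
    - [0, 0, 0, 0, 0, 0, 40]
    - [0, 0, 0, 0, 0, 0, 40]
    - [0, 0, 0, 0, 0, 0, 40]
    - [0, 0, 0, 0, 0, 0, 40]

```text
time_s: 58.05
tcp_pos: [0.5173, -0.0288, -0.0137]
eef_rot: [-152.6, 89.9, 17.6]
contact_force: [-0.3, -0.6, -0.7]
gripper_width: 0.0534
```

Emit:
carry_out:
  moves:
    - [0, 0, 0, 0, 0, 0, 40]
    - [0, 0, 5, 0, 0, 0, 40]
    - [0, 0, 30, 0, 0, 0, 40]
    - [0, 0, 65, 0, 0, 0, 40]
    - [0, 0, 100, 0, 0, 0, 40]

```text
time_s: 58.55
tcp_pos: [0.5154, -0.0293, 0.0858]
eef_rot: [19.9, 89.8, -169.9]
contact_force: [0.9, 0.1, -4.6]
gripper_width: 0.05
```

Run:
```python
from h import *
s=r.get_state();print(s['gripper_width'],s['contact_force']);plan(675.7,-116.2,-10,80.2,180)
```

```text
0.050027379323829405 [ 0.85695164  0.10398316 -4.62086115]
shift [160.3 -86.9 -95.8] turn 0.0 deg 0.0 cur -99.8 j6 61.7 tilt [-0.003 -0.    -1.   ]
```

Emit:
carry_out:
  moves:
    - [40, -22, 4, 0, 0, 0, 40]
    - [80, -44, 4, 0, 0, 0, 40]
    - [120, -66, 4, 0, 0, 0, 40]
    - [160, -87, 4, 0, 0, 0, 40]
    - [160, -87, 4, 0, 0, 0, 40]

```text
time_s: 59.05
tcp_pos: [0.6799, -0.1187, 0.0872]
eef_rot: [53.1, 89.9, -136.8]
contact_force: [-2.7, 0.7, -6.0]
gripper_width: 0.0499
```

Emit:
carry_out:
  moves:
    - [0, 0, -30, 0, 0, 0, 40]
    - [0, 0, -60, 0, 0, 0, 40]
    - [0, 0, -85, 0, 0, 0, 40]
    - [0, 0, -94, 0, 0, 0, 40]
    - [0, 0, -95, 0, 0, 0, 40]

```text
time_s: 59.55
tcp_pos: [0.6752, -0.1161, -0.0074]
eef_rot: [12.6, 89.8, -177.2]
contact_force: [-0.6, 0.3, -4.1]
gripper_width: 0.0499
```

Emit:
carry_out:
  moves:
    - [0, 0, -1, 0, 0, 0, 40]
    - [0, 0, -2, 0, 0, 0, 40]
    - [0, 0, -2, 0, 0, 0, 40]

```text
time_s: 59.85
tcp_pos: [0.6775, -0.1159, -0.0063]
eef_rot: [-165.7, 89.9, 4.5]
contact_force: [-0.6, -0.6, -5.2]
gripper_width: 0.0495
```

Emit:
carry_out:
  moves:
    - [0, 0, -1, 0, 0, 0, 40]
    - [0, 0, -2, 0, 0, 0, 40]
    - [0, 0, -2, 0, 0, 0, 40]

```text
time_s: 60.15
tcp_pos: [0.6766, -0.116, -0.0096]
eef_rot: [-84.0, 90.0, 86.2]
contact_force: [0.1, -0.2, -3.8]
gripper_width: 0.0496
```

Emit:
carry_out:
  moves:
    - [0, 0, 0, 0, 0, 0, 85]
    - [0, 0, 0, 0, 0, 0, 85]
    - [0, 0, 0, 0, 0, 0, 85]
    - [0, 0, 0, 0, 0, 0, 85]
    - [0, 0, 5, 0, 0, 0, 85]

```text
time_s: 60.65
tcp_pos: [0.6763, -0.116, -0.005]
eef_rot: [12.9, 89.9, -176.9]
contact_force: [0.3, -0.3, 1.3]
gripper_width: 0.0739
```

Emit:
carry_out:
  moves:
    - [0, 0, 40, 0, 0, 0, 90]
    - [0, 0, 80, 0, 0, 0, 95]
    - [0, 0, 120, 0, 0, 0, 100]
    - [-40, 25, 120, 0, 0, 0.05, 100]
    - [-80, 50, 120, 0, 0, 0.1, 100]

```text
time_s: 61.15
tcp_pos: [0.5971, -0.0658, 0.1169]
eef_rot: [-165.3, 89.8, 10.7]
contact_force: [-0.2, 0.6, -0.6]
gripper_width: 0.0873
```

Emit:
carry_out:
  moves:
    - [-25, 40, 0, 0, 0, 0.03, 100]
    - [-50, 80, 0, 0, 0, 0.06, 100]
    - [-75, 120, 0, 0, 0, 0.1, 100]
    - [-95, 160, 0, 0, 0, 0.14, 100]
    - [-110, 190, 0, 0, 0, 0.17, 100]

```text
time_s: 61.65
tcp_pos: [0.4856, 0.1258, 0.1163]
eef_rot: [-149.5, 89.9, 36.3]
contact_force: [0.2, 0.9, 0.3]
gripper_width: 0.0873
```

Run:
```python
from h import *
s=r.get_state();print(s['tcp_pos'],s['joints'][5])
a=r.capture('wrist');t=r.capture('top');analyse(t,r.camera_params('top'),60)
print('w');analyse(a,r.camera_params('wrist'))
cv2.imwrite('pics/w31.png',np.vstack([a[:300],cv2.resize(t[140:230,160:360],(512,230),interpolation=cv2.INTER_CUBIC)]))
```

```text
[0.48564508 0.12584703 0.11628035] 58.821553613514546
{'lid': array([ 316. , -475.2]), 'ang': 170.4, 'size': (61, 34)}
{'lid': array([ 315.3, -280. ]), 'ang': 148.9, 'size': (61, 35)}
{'lid': array([329.4, -91.2]), 'ang': 72.1, 'size': (59, 34)}
{'lid': array([ 446.2, -381.1]), 'ang': 104.5, 'size': (62, 35)}
{'lid': array([ 595.2, -233. ]), 'ang': 34.1, 'size': (58, 38), 'white': (array([ 642.7, -226.6]), 65, 50, 171.0)}
{'lid': array([ 617.8, -125.7]), 'ang': 45.3, 'size': (57, 38), 'white': (array([ 637.8, -111.2]), 117, 50, 169.4)}
{'lid': array([639.1, 241.6]), 'ang': 6.5, 'size': (65, 34)}
{'lid': array([668.9,  92.8]), 'ang': 6.3, 'size': (63, 33), 'white': (array([614.3,  87. ]), 58, 47, 0.7)}
w
```

View pics/w31.png

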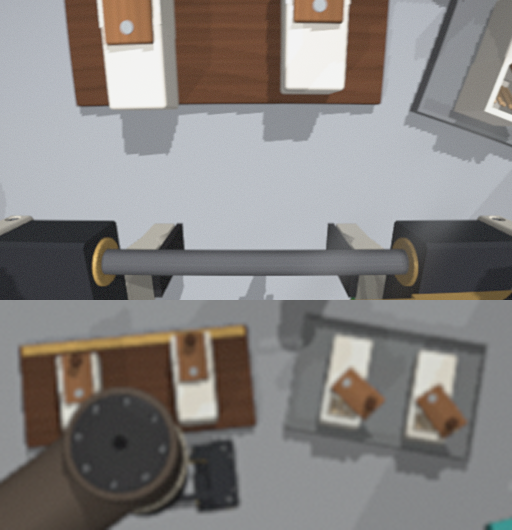

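Run:
```python
from h import *
plan(575.5,233,0,-83.5,180)
```

```text
shift [  89.8  106.1 -116.4] turn 0.009 deg 0.5 cur -84.0 j6 58.9 tilt [ 0.001  0.001 -1.   ]
```

Emit:
carry_out:
  moves:
    - [30, 35, 0, 0, 0, 0.009, 100]
    - [60, 70, 0, 0, 0, 0.009, 100]
    - [90, 106, 0, 0, 0, 0.009, 100]
    - [90, 106, 0, 0, 0, 0.009, 100]
    - [90, 106, 0, 0, 0, 0.009, 100]

```text
time_s: 62.25
tcp_pos: [0.577, 0.23, 0.1146]
eef_rot: [30.4, 89.9, -143.4]
contact_force: [-1.2, -0.4, -0.5]
gripper_width: 0.0879
```

Run:
```python
from h import *
plan(575.5,233,-1,-83.5,180)
cp=r.camera_params('wrist');im=r.capture('wrist')
h=cv2.cvtColor(im,cv2.COLOR_BGR2HSV);m=((h[...,1]<40)&(h[...,2]>200)).astype(np.uint8)
for c in ctr(m,300): print(c.reshape(-1,2).mean(0).round(),[np.round(v,1) for v in rect(cast(cp,c.reshape(-1,2),.056))])
_,b=masks(im)
for c in ctr(b,300): print('b',c.reshape(-1,2).mean(0).round(),[np.round(v,1) for v in rect(cast(cp,c.reshape(-1,2),.062))])
```

```text
shift [  -1.5    3.  -115.6] turn 0.005 deg 0.3 cur -83.8 j6 56.5 tilt [-0.001 -0.001 -1.   ]
[ 95. 367.] [array([355.2, 404.2]), np.float64(209.7), np.float64(59.7), np.float64(99.9)]
[305. 289.] [array([488.5, 164.8]), np.float64(93.7), np.float64(28.1), np.float64(95.9)]
[214. 289.] [array([475.8, 260. ]), np.float64(76.3), np.float64(33.1), np.float64(96.6)]
[290. 126.] [array([632.3, 245.8]), np.float64(478.1), np.float64(217.1), np.float64(95.2)]
b [427. 116.] [array([666.8,  95.9]), np.float64(61.3), np.float64(40.1), np.float64(5.2)]
b [463.  99.] [array([684.1,  66.3]), np.float64(46.7), np.float64(14.7), np.float64(5.9)]
b [259. 131.] [array([634.6, 222.1]), np.float64(170.2), np.float64(112.3), np.float64(96.0)]
```

Box 4 lid centre reads (667, 96) at 5.2°, as planned. Regrasp box 1.

Emit:
carry_out:
  moves:
    - [-1, 2, -30, 0, 0, 0, 100]
    - [-1, 2, -60, 0, 0, 0, 100]
    - [-1, 2, -90, 0, 0, 0, 100]
    - [-1, 2, -110, 0, 0, 0, 100]
    - [-1, 2, -114, 0, 0, 0, 100]

```text
time_s: 62.8
tcp_pos: [0.5738, 0.2298, -0.0005]
eef_rot: [27.9, 89.8, -146.0]
contact_force: [-0.3, -0.4, 0.3]
gripper_width: 0.087
```

Emit:
carry_out:
  moves:
    - [0, 0, 0, 0, 0, 0, 40]
    - [0, 0, 0, 0, 0, 0, 40]
    - [0, 0, 0, 0, 0, 0, 40]
    - [0, 0, 0, 0, 0, 0, 40]
    - [0, 0, 0, 0, 0, 0, 40]

```text
time_s: 63.3
tcp_pos: [0.5761, 0.2325, 0.0022]
eef_rot: [-141.4, 89.9, 44.8]
contact_force: [-2.0, 4.2, 2.1]
gripper_width: 0.0537
```

Emit:
carry_out:
  moves:
    - [0, 0, 0, 0, 0, 0, 40]
    - [0, 0, 5, 0, 0, 0, 40]
    - [0, 0, 10, 0, 0, 0, 40]
    - [7, 1, 10, 0, 0, 0, 40]
    - [14, 3, 10, 0, 0, 0, 40]

```text
time_s: 63.8
tcp_pos: [0.5901, 0.2348, 0.0112]
eef_rot: [32.1, 90.0, -141.7]
contact_force: [0.5, 0.1, -5.1]
gripper_width: 0.0496
```

Emit:
carry_out:
  moves:
    - [0, 0, 0, 0, 0, 0, 40]
    - [0, 0, 0, 0, 0, 0, 40]
    - [0, 0, 0, 0, 0, 0, 40]

```text
time_s: 64.1
tcp_pos: [0.5893, 0.2346, 0.0109]
eef_rot: [26.1, 89.9, -147.7]
contact_force: [0.1, 0.0, -4.7]
gripper_width: 0.05
```

Emit:
carry_out:
  moves:
    - [0, 0, -4, 0, 0, 0, 40]
    - [0, 0, -7, 0, 0, 0, 40]
    - [0, 0, -8, 0, 0, 0, 40]
    - [0, 0, -9, 0, 0, 0, 40]
    - [0, 0, -9, 0, 0, 0, 40]

```text
time_s: 64.6
tcp_pos: [0.5897, 0.2349, 0.0025]
eef_rot: [119.8, 90.0, -54.0]
contact_force: [-0.5, -0.5, -4.1]
gripper_width: 0.0495
```

Emit:
carry_out:
  moves:
    - [0, 0, -1, 0, 0, 0, 40]
    - [0, 0, -1, 0, 0, 0, 40]

```text
time_s: 64.8
tcp_pos: [0.5899, 0.235, 0.0022]
eef_rot: [-164.0, 90.0, 22.2]
contact_force: [-3.7, -1.3, 3.7]
gripper_width: 0.0499
```

Run:
```python
from h import *
look('top',tag='t32',amin=60)
```

```text
{'lid': array([ 316.1, -475.5]), 'ang': 170.4, 'size': (60, 35)}
{'lid': array([ 315.3, -280. ]), 'ang': 148.9, 'size': (61, 35)}
{'lid': array([329.4, -91.3]), 'ang': 72.1, 'size': (59, 34)}
{'lid': array([ 446.6, -381. ]), 'ang': 103.4, 'size': (62, 35)}
{'lid': array([ 594.8, -233.3]), 'ang': 34.1, 'size': (59, 38), 'white': (array([ 642.6, -227.1]), 65, 50, 171.0)}
{'lid': array([ 618.8, -126.6]), 'ang': 44.6, 'size': (57, 36), 'white': (array([ 638.1, -111.3]), 116, 50, 170.0)}
{'lid': array([668.9,  92.6]), 'ang': 5.8, 'size': (63, 34), 'white': (array([612.9,  86.6]), 57, 50, 5.6)}
```

Touching down; release, retreat and check.

Emit:
carry_out:
  moves:
    - [0, 0, 0, 0, 0, 0, 85]
    - [0, 0, 0, 0, 0, 0, 85]
    - [0, 0, 0, 0, 0, 0, 85]
    - [0, 0, 0, 0, 0, 0, 85]
    - [0, 0, 5, 0, 0, 0, 85]

```text
time_s: 65.35
tcp_pos: [0.5894, 0.2347, 0.0058]
eef_rot: [29.9, 89.9, -143.9]
contact_force: [-0.9, 1.1, -0.4]
gripper_width: 0.0738
```

Emit:
carry_out:
  moves:
    - [0, 0, 40, 0, 0, 0, 85]
    - [0, 0, 80, 0, 0, 0, 85]
    - [0, 0, 125, 0, 0, 0, 85]
    - [-45, 0, 125, 0, 0, 0, 85]
    - [-90, 0, 125, 0, 0, 0, 85]

```text
time_s: 65.85
tcp_pos: [0.5, 0.2356, 0.1329]
eef_rot: [-142.1, 89.8, 44.1]
contact_force: [-0.6, -0.3, -0.6]
gripper_width: 0.0748
```

Emit:
carry_out:
  moves:
    - [-30, 35, 10, 0, 0, 0, 85]
    - [-60, 70, 20, 0, 0, 0, 85]
    - [-80, 115, 30, 0, 0, 0, 85]
    - [-80, 160, 40, 0, 0, 0, 85]
    - [-80, 205, 40, 0, 0, 0, 85]

```text
time_s: 66.35
tcp_pos: [0.4195, 0.4427, 0.1744]
eef_rot: [-129.9, 89.7, 56.4]
contact_force: [0.8, -0.7, 0.1]
gripper_width: 0.0745
```

Run:
```python
from h import *
s=r.get_state();print(s['tcp_pos'])
t=r.capture('top');cp=r.camera_params('top');analyse(t,cp,60)
cv2.imwrite('pics/t33.png',cv2.resize(t[135:235,155:365],(798,380),interpolation=cv2.INTER_CUBIC))
h=cv2.cvtColor(t,cv2.COLOR_BGR2HSV);_,b=masks(t)
for c in ctr(b,60):
    q=rect(cast(cp,c.reshape(-1,2),.062)); 
    if q[0][1]>60: print('z62',[np.round(v,1) for v in q])
m=((h[...,1]<50)&(h[...,2]>165)).astype(np.uint8)
for c in ctr(m,60):
    q=rect(cast(cp,c.reshape(-1,2),.056)); 
    if 540<q[0][0]<720 and 50<q[0][1]<320: print('white',[np.round(v,1) for v in q])
```

```text
[0.41945155 0.44273687 0.17437736]
{'lid': array([ 316. , -475.2]), 'ang': 170.2, 'size': (61, 35)}
{'lid': array([ 315.4, -279.8]), 'ang': 149.0, 'size': (61, 35)}
{'lid': array([329.4, -91.3]), 'ang': 72.1, 'size': (59, 34)}
{'lid': array([ 446.2, -381.1]), 'ang': 104.5, 'size': (62, 35)}
{'lid': array([ 594.8, -233.3]), 'ang': 34.1, 'size': (59, 38), 'white': (array([ 644.3, -227.3]), 61, 47, 171.3)}
{'lid': array([ 617.7, -125.8]), 'ang': 45.5, 'size': (57, 38), 'white': (array([ 638.1, -110.8]), 114, 47, 169.9)}
{'lid': array([652.8, 243.2]), 'ang': 5.9, 'size': (63, 35), 'white': (array([598. , 234.4]), 54, 47, 1.5)}
{'lid': array([668.9,  92.6]), 'ang': 5.8, 'size': (63, 34), 'white': (array([611.3,  86.5]), 51, 47, 8.5)}
z62 [array([650.5, 241.4]), np.float64(62.9), np.float64(35.0), np.float64(5.9)]
z62 [array([620.7, 161.9]), np.float64(292.6), np.float64(120.2), np.float64(95.8)]
z62 [array([666.5,  92.1]), np.float64(62.5), np.float64(33.5), np.float64(5.8)]
z62 [array([661.5, 631.5]), np.float64(271.5), np.float64(212.3), np.float64(108.8)]
white [array([596.1, 232.7]), np.float64(53.7), np.float64(46.5), np.float64(1.5)]
white [array([609.3,  86. ]), np.float64(50.7), np.float64(46.7), np.float64(8.5)]
```

View pics/t33.png

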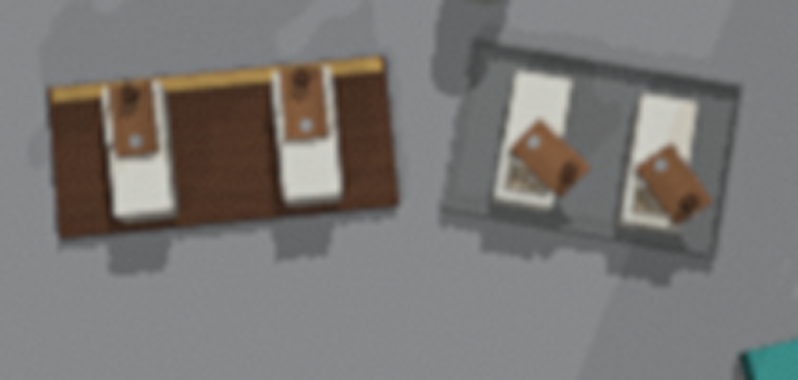

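```bash
python3 -c "
from plant import r
s=r.get_state();print(s['time_s'],s['contact_force']);print(r.close_job())"
```

```text
66.4 [4.68333958 7.52511255 2.64660992]
the job is handed in; nothing more can be done
None
```

I tried all four white holders present (there was no fifth) and handed the job in at 66.4 s.

**Lids:** Every lid stayed open until all four had been tried. Two opened a full quarter turn. The other two jammed, at about 44° and 55°.

**Last checks (top camera):**
- **Board:** The two sound holders are shut and stand on the board with the lid end towards the brass strip. They are within about 1° of square, about 2 mm behind the board's centre line, with roughly 10 mm to spare at the rear edge.
- **Tray:** The two jammed holders lie flat in the grey tray with their lids as they jammed.
- **Left alone:** I never handled the jar, the bowl, the mill or the green and turquoise look-alikes. The look-alike lids read where they started; I did not re-measure the jar, bowl or mill.

**What went wrong or disagreed:**
- **Height reading:** The real fingertips sit about 27 mm above the reported TCP, which I found by touching the counter. The first two lid pushes passed over the knobs because of this.
- **Pressing forces:** Touching the counter reached about 34 N, and one descent onto a knob reached about 33 N. Both are below the 40 N limit as far as the end-of-call readings show.
- **Shoved holders:** Pushing the lids moved three holders on the counter. The worst was a jammed one that shifted about 25 mm and turned about 28°. One sound lid took four pushes to shut.
- **Knocked holder:** After I had placed it, one board holder shifted back about 16 mm to the rear edge. I gripped it again and put it back.
- **Final force reading:** At hand-in it was about 9 N, although the arm was clear of everything. It had been under 1.5 N just before. I took this as a transient and did not look into it.

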